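# Pack a spectacle job tray in layers

### The job

Pack the cream job tray in layers, setting each part down without dropping it: first lay the red-blocked lens flat in the pocket with the red liner and the blue-blocked lens flat in the pocket with the blue liner, then lay the brown spectacle frame flat and centred across both metal rests above the lenses, and last lay the small navy screwdriver across over the frame in the two black saddles, centred, with its handle in the wider saddle and its tip past the narrower one. Leave everything else on the bench where it is.

Things in the scene. Friction and masses are not known exactly. Their poses are not given: they have to be found in the camera images.
- tray: Cream job tray, fixed, left or right of the mat: 124 mm along its x, 148 mm along its y, rim 10 mm high. Origin: centre of its underside, on the bench; z up, +x is the side away from the robot. Two square pockets, 56 mm inside, centred at x=0, y=+30 and -30 mm, walls up to 12 mm above the bench. Its rests and saddles are described by their own points.
- rest_left (a point): Middle of the flat top of one aluminium rest for the frame, at x=0, y=+65, z=42 mm of the tray. The rest is 8 mm wide (tray y) and 44 mm long (tray x).
- rest_right (a point): The same point of the other rest, at x=0, y=-65, z=42 mm of the tray.
- saddle_wide (a point): Middle of the slot floor of the wider black U-shaped saddle, at x=-50, y=0, z=55 mm of the tray (the side towards the robot). Slot 22 mm wide; saddle 8 mm thick along the tray's x, 30 mm wide, prongs up to 66 mm above the bench. For the handle.
- saddle_narrow (a point): The same for the narrower saddle, at x=+50, y=0, z=59 mm of the tray. Slot 16 mm wide; same outside size and prong height. For the shank.
- liner_red: Red round liner, 55 mm across and 2 mm thick, fixed on the floor of one of the tray's two pockets (either one). Origin: centre of its underside, 5 mm above the bench; a lens rests on its top at 7 mm.
- liner_blue: Blue round liner, as the red one, in the other pocket.
- lens_red: Edged spectacle lens held on a red block: clear disc 50 mm across and 8 mm thick; on top of its middle stands a red cylinder 22 mm across and 16 mm high (8 to 24 mm above the underside), which is the grip. Origin: centre of the disc's underside. Lies flat on the mat, about 40 g. 
- lens_blue: Edged spectacle lens held on a blue block: clear disc 50 mm across and 8 mm thick; on top of its middle stands a blue cylinder 22 mm across and 16 mm high (8 to 24 mm above the underside), which is the grip. Origin: centre of the disc's underside. Lies flat on the mat, about 40 g. 
- frame: Brown spectacle front without temples, lying flat, about 35 g: 144 mm along its y, 44 mm along its x, 8 mm thick. Origin: middle of its underside. Two lens openings, from |y|=10 to 56 mm and x=-17 to 17 mm; the 20 mm wide middle between them can be pinched with a finger in each. The outer rims, |y|=56 to 66 mm, go on the rests, its y along the tray's y, either way round.
- driver: Small screwdriver, about 45 g, 153 mm long along its x: navy square handle 14 x 14 mm from x=-78 to +15 mm, steel shank 6 mm thick from x=+15 to +75 mm. Origin: underside of the handle, at the middle of the length; balance point about x=-23 mm. Packed, its x runs along the tray's x with the origin over the tray's middle, handle underside 55 mm above the bench.
- driver_tip (a point): Tip of the screwdriver's shank, at x=+75, z=+7 mm of the screwdriver.
- mat: Pale work mat, 270 x 340 x 3 mm, fixed on the bench on the other side from the tray; the parts lie on it, among other things. Origin: centre of its underside.
- lens_grey: Edged spectacle lens held on a grey block: clear disc 50 mm across and 8 mm thick; on top of its middle stands a grey cylinder 22 mm across and 16 mm high (8 to 24 mm above the underside), which is the grip. Origin: centre of the disc's underside. Lies flat on the mat, about 40 g. Belongs to another job: leave it.
- jar: Small closed jar, 36 mm across, 45 mm high, on the mat: leave it. Origin: centre of its underside.
- spray: Blue cleaner bottle, 56 mm across, 140 mm high, behind the work area: leave it.
- mug: White mug, 76 mm across, 90 mm high, behind the work area: leave it.
- dropper: Amber bottle with a black cap, 38 mm across, 105 mm high, standing close beyond the far side of the tray: leave it. Origin: centre of its underside.
- pad_box: White and orange box, 40 x 60 mm, 35 mm high, close to the near side of the tray: leave it. Origin: centre of its underside.
- case: Black spectacle case, 65 x 160 x 45 mm, at the robot's left: leave it.
- red_screwdriver: Larger red-handled screwdriver, 180 mm long, at the robot's right: leave it.
Not all that is in view belongs to the job. Several things look just like the liner_blue: the one meant starts nearest to the robot's base. There is more than one size of the liner_red; the job needs the smaller.

How it is judged:
On the way, in this order (a step that is already met when the one before it is completed fails the run):
1. both lenses lie flat in the pockets of their colours, let go (horizontal distance between lens_red and liner_red below 0.0055 m and z of lens_red in the frame of tray between 0.005 and 0.009 m and angle between each of lens_red, lens_blue's own z axis and vertical below 0.06 rad and horizontal distance between lens_blue and liner_blue below 0.0055 m and z of lens_blue in the frame of tray between 0.005 and 0.009 m and contact force between the fingers and lens_red below 0.05 N and contact force between the fingers and lens_blue below 0.05 N), for 0.2 s.
2. the frame lies across both rests over the lenses, let go (horizontal distance between lens_red and liner_red below 0.0055 m and z of lens_red in the frame of tray between 0.005 and 0.009 m and angle between each of lens_red, lens_blue, frame's own z axis and vertical below 0.06 rad and horizontal distance between lens_blue and liner_blue below 0.0055 m and z of lens_blue in the frame of tray between 0.005 and 0.009 m and x of frame in the frame of tray between -0.009 and 0.009 m and y of frame in the frame of tray between -0.007 and 0.007 m and z of frame in the frame of tray between 0.04 and 0.045 m and angle between the y axis of frame and the y axis of tray, either way round below 0.13 rad and contact force between the fingers and frame below 0.05 N), for 0.2 s.
3. the screwdriver lies in both saddles over the frame, let go (horizontal distance between lens_red and liner_red below 0.0055 m and z of lens_red in the frame of tray between 0.005 and 0.009 m and angle between each of lens_red, lens_blue, frame's own z axis and vertical below 0.06 rad and horizontal distance between lens_blue and liner_blue below 0.0055 m and z of lens_blue in the frame of tray between 0.005 and 0.009 m and x of frame in the frame of tray between -0.009 and 0.009 m and y of frame in the frame of tray between -0.007 and 0.007 m and z of frame in the frame of tray between 0.04 and 0.045 m and angle between the y axis of frame and the y axis of tray, either way round below 0.13 rad and x of driver in the frame of tray between -0.014 and 0.014 m and y of driver in the frame of tray between -0.006 and 0.006 m and x of driver_tip in the frame of tray between 0.055 and 0.095 m and y of driver_tip in the frame of tray between -0.012 and 0.012 m and z of driver_tip in the frame of tray between 0.058 and 0.066 m and contact force between the fingers and driver below 0.05 N), for 0.2 s.
At the end, for the whole second after the job is handed in: Each lens flat on the liner of its colour, centred within 5.5 mm; frame flat on both rests, within 9 mm (tray x), 7 mm (tray y) and 0.13 rad; screwdriver in both saddles, within 14 mm lengthwise and 6 mm sideways, tip over the narrower saddle's side; flat is 0.06 rad; all at rest (horizontal distance between lens_red and liner_red below 0.0055 m and z of lens_red in the frame of tray between 0.005 and 0.009 m and angle between each of lens_red, lens_blue, frame's own z axis and vertical below 0.06 rad and horizontal distance between lens_blue and liner_blue below 0.0055 m and z of lens_blue in the frame of tray between 0.005 and 0.009 m and x of frame in the frame of tray between -0.009 and 0.009 m and y of frame in the frame of tray between -0.007 and 0.007 m and z of frame in the frame of tray between 0.04 and 0.045 m and angle between the y axis of frame and the y axis of tray, either way round below 0.13 rad and x of driver in the frame of tray between -0.014 and 0.014 m and y of driver in the frame of tray between -0.006 and 0.006 m and x of driver_tip in the frame of tray between 0.055 and 0.095 m and y of driver_tip in the frame of tray between -0.012 and 0.012 m and z of driver_tip in the frame of tray between 0.058 and 0.066 m and linear speed of each of lens_red, lens_blue, frame, driver below 0.02 m/s); the robot touches nothing.
It fails at once if another thing on the bench is moved by more than 20 mm (distance of any of lens_grey, jar, spray, mug, case, dropper, pad_box, red_screwdriver from where it was at the start of the episode above 0.02 m).
It fails at once if a lens, the frame or the screwdriver is dropped or thrown (faster than 0.6 m/s out of the fingers) ((linear speed of lens_red above 0.6 m/s and contact force between the fingers and lens_red below 0.01 N) or (linear speed of lens_blue above 0.6 m/s and contact force between the fingers and lens_blue below 0.01 N) or (linear speed of frame above 0.6 m/s and contact force between the fingers and frame below 0.01 N) or (linear speed of driver above 0.6 m/s and contact force between the fingers and driver below 0.01 N)).
It also fails if it takes over 72 s, if anything falls off the work surface, if the arm or the gripper's body presses on something with over 40 N, if the wrist force passes 120 N, or if a joint passes its speed limit or range.

### The arm

A 6-joint arm with a two-finger parallel gripper is mounted at the origin on the work surface. World frame = base frame: x ahead of the robot, y to its left, z up, the work surface at z = 0. Lengths are in m, angles in rad, forces in N, time in s.
With the tool pointing down it reaches from about 0.25 to 0.775 m from the base axis. Payload 8.9 kg.
Tool frame: the origin (TCP) lies at the very end of the fingers, on their centre line; the grasp point (between the pads) lies 19 mm behind it (bot.grip_depth is the distance from the TCP to the grasp point, in m); z points along the fingers, y is the line along which they close (so a half turn about z gives the same grasp; the last joint's range is limited). The gripper opens to 85 mm and grips with 20 to 120 N. Pads are 22 mm wide; open, the fingers measure 114 mm over their backs; the gripper's body (76 mm by 85 mm) begins 54 mm behind the grasp point. The pads swing forward as they close: fully open they stand 13 mm farther back than shut.
Start: joints at [-1.322, 0.291, -0.153, 1.127, 0, 1.431], TCP at [0.199, -0.486, 0.231] pointing down, gripper open.
Joint ranges: [-2.52, 2.52], [-0.91, 1.74], [-1.3, 1.37], [-1.96, 2.02], [-1.52, 1.47], [-3.14, 3.14]. Speed limits (rad/s): [2.22, 2.22, 2.79, 3.14, 3.14, 3.14].

### API

Orientations are given as a unit quaternion [x, y, z, w].
In Python, from workcell import bot, imaging gives the robot as it stands.
- The arm moves only by the shell command python3 -m pendant 'ROWS' [FORCE]. ROWS is JSON, a list of rows, each an object with "xyz": the shift along the world's x, y, z in units of 0.25 m (1.0 is 0.25 m), a list of three; "dr": the turn, a rotation vector about the world's x, y, z in units of 6 degrees (1.0 is 6 degrees), a list of three; "hand": the closure, from 0 (fully open) to 1 (shut). A call has 1 to 5 rows; each row shifts and turns the commanded pose from where the row before left it; what a row does not reach is not made up. A row lasts 1/10 s, in which the tool goes at most 50 mm and 8.59 degrees, less where a joint would pass 70% of its speed; a pose out of reach is approached as far as the arm can. A call with a number of a shift or a turn outside -1 to 1 is refused whole. A call with a gripper value outside its range is refused whole. The fingers move at their own pace and stop on an object; FORCE is the grip in N (left out, the last holds). Time passes only in rows, so rows that do not move let the fingers close. It gives the time, the measured TCP pose, the force, the opening and the grip force at its end, in the units of the state.
- bot.sense(): the state, without advancing time (a new reading comes with each control period).
- imaging.get_image(name): name is "scene" or "side" or "wrist"; returns the picture (384x512x3 uint8, red, green, blue); there is no depth.
- imaging.camera_model(name): a dict with "K" (3x3 intrinsics, pixels), "extrinsics" (4x4, takes a point from world to camera coordinates); the wrist camera has in their place "T_tool_cam" (4x4, takes a point from camera to tool coordinates, whose origin is the TCP and whose axes are the flange's). Camera axes: x right, y down, z forward; pixel columns grow to the right and rows downward; lengths in m; the calibration is good to about 2 mm. A picture is of the moment at which its call begins: read the wrist's pose just before it. camera_model takes no time and is no camera call.
- bot.finish_job(): hands the job in; it is judged then, once.
The state is a dict: "clock": time; "joint_positions": joint angles; "qd": joint speeds; "joint_efforts": joint torques, N m; "eef_pos": TCP position; "tcp_rot": TCP orientation; "ft_force": force on the tool from outside, world axes, zero at the start; "wrist_torque": the same for the moment, N m; "width": opening from 0.0 (shut) to 1.0 (fully open); "gripper_force": force on a finger pad.
Only numpy, scipy, OpenCV 4.12 (cv2) and the standard library are available. Lean on these libraries where they do the work, as an engineer would, in place of code of your own. Each camera call takes 0.05 s, during which the arm holds its last target. There are 200 camera calls.

## Working session

There is one attempt and no reset: what is moved stays moved. The work goes in short steps, Python scripts to look and compute and a shell command to move; the robot and the scene stay as the last step left them, time stands still between calls to the robot, and variables do not carry over. Pictures are saved under pics/ and viewed, at most 10 in all, crops included, and the job is handed in when it is done.

```bash
mkdir -p pics; ls; python3 - <<'E'
from workcell import bot, imaging
import cv2,numpy as np
s=bot.sense(); print(s)
for n in ["scene","side","wrist"]:
    im=imaging.get_image(n); cv2.imwrite(f"pics/{n}0.png",im[:,:,::-1])
    m=imaging.camera_model(n); print(n,{k:np.round(v,4).tolist() for k,v in m.items() if not isinstance(v,str)})
a=cv2.imread("pics/scene0.png"); cv2.imwrite("pics/scene0b.png",cv2.resize(a,(800,600),interpolation=cv2.INTER_CUBIC))
E
```

```text
pics
{'clock': 0.0, 'joint_positions': array([-1.32228529e+00,  2.91313229e-01, -1.54108508e-01,  1.12671586e+00,
       -1.13195120e-05,  1.43147461e+00]), 'qd': array([-1.34027589e-05, -6.73841929e-04, -1.43562292e-03,  1.72685425e-03,
       -2.13271751e-03,  2.44982736e-04]), 'joint_efforts': array([ 1.86694058e-03, -5.37148798e+01,  3.31368148e+01,  1.58128637e-02,
       -2.88060937e-04, -1.64418179e-05]), 'eef_pos': array([ 0.19842663, -0.48558337,  0.23072185]), 'tcp_rot': array([ 9.81256842e-01,  1.92703295e-01, -4.22463016e-05, -6.69328345e-04]), 'ft_force': array([ 0.20675539, -0.35380503, -0.574074  ]), 'wrist_torque': array([-0.02278776, -0.02251682,  0.01278358]), 'gripper_force': 0.0, 'width': 1.0014076891636723}
scene {'K': [[422.0755, 0.0, 252.0192], [0.0, 422.0755, 196.899], [0.0, 0.0, 1.0]], 'extrinsics': [[0.7002, 0.714, 0.0031, -0.3881], [0.4548, -0.4426, -0.7728, -0.2071], [-0.5504, 0.5425, -0.6346, 1.6806], [0.0, 0.0, 0.0, 1.0]]}
side {'K': [[372.8731, 0.0, 260.7077], [0.0, 372.8731, 189.5351], [0.0, 0.0, 1.0]], 'extrinsics': [[-0.8415, -0.5403, 0.001, 0.4667], [-0.3526, 0.5478, -0.7586, 0.2568], [0.4093, -0.6387, -0.6515, 1.1201], [0.0, 0.0, 0.0, 1.0]]}
wrist {'K': [[337.5987, 0.0, 253.3162], [0.0, 337.5987, 186.0992], [0.0, 0.0, 1.0]], 'T_tool_cam': [[0.0007, -0.9647, -0.2634, 0.0674], [1.0, 0.0008, -0.0006, -0.0003], [0.0008, -0.2634, 0.9647, -0.143], [0.0, 0.0, 0.0, 1.0]]}
```

View pics/scene0b.png

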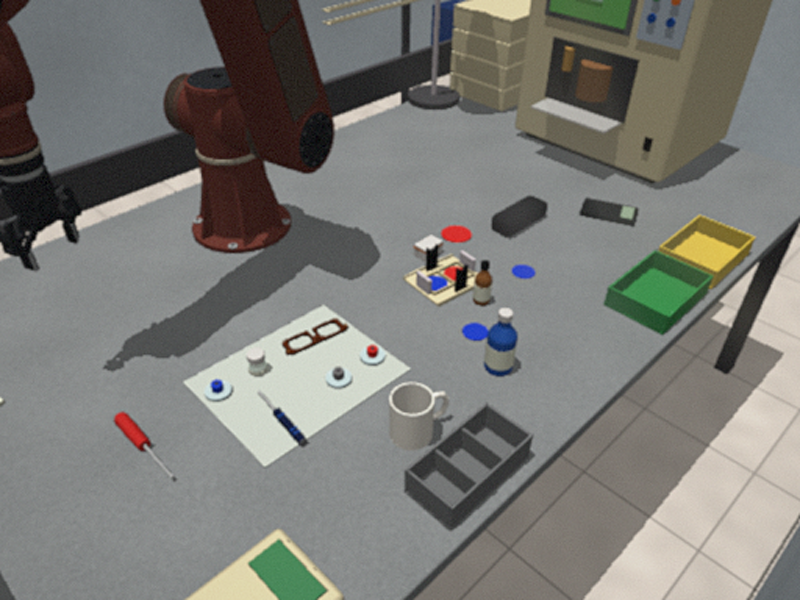

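View pics/side0.png

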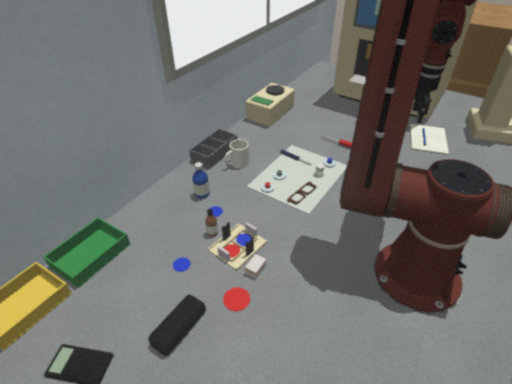

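The blue discs are at (437,282) in the tray, (523,271) and (475,331). The red discs are at (456,265) in the tray and a bigger one at (456,234). The ones in the tray pockets should be the ones meant. I'll locate everything roughly and confirm with the wrist camera.

```bash
cat > h.py <<'E'
from workcell import bot, imaging
import numpy as np, cv2
from scipy.spatial.transform import Rotation as R
def cam(name,s=None):
    m=imaging.camera_model(name); K=np.array(m["K"])
    if name=="wrist":
        T=np.eye(4); T[:3,:3]=R.from_quat(s["tcp_rot"]).as_matrix(); T[:3,3]=s["eef_pos"]
        W=T@np.array(m["T_tool_cam"])
    else: W=np.linalg.inv(np.array(m["extrinsics"]))
    return K,W
def px2w(K,W,uv,z):
    d=W[:3,:3]@np.linalg.solve(K,[uv[0],uv[1],1.]); o=W[:3,3]
    return o+d*(z-o[2])/d[2]
def w2px(K,W,p):
    c=np.linalg.inv(W)@np.append(p,1); q=K@c[:3]; return q[:2]/q[2]
def snap(f,name="wrist",big=True):
    s=bot.sense(); im=imaging.get_image(name)[:,:,::-1]; np.savez("pics/"+f+".npz",p=s["eef_pos"],q=s["tcp_rot"])
    cv2.imwrite("pics/"+f+"_raw.png",im); cv2.imwrite("pics/"+f+".png",cv2.resize(im,(800,600),interpolation=cv2.INTER_CUBIC))
    return s
def meas(f,pts,name="wrist"):
    d=np.load("pics/"+f+".npz"); K,W=cam(name,{"eef_pos":d["p"],"tcp_rot":d["q"]})
    out={}
    for k,(u,v,z) in pts.items():
        out[k]=px2w(K,W,(u*.64,v*.64),z); print(k,np.round(out[k],4))
    return out
E
python3 - <<'E'
from h import *
K,W=cam("scene")
for k,u,v,z in [("blueT",437,282,.007),("redT",456,270,.007),("b2",523,271,0),("b3",475,331,0),("r2",456,234,0),
 ("lensB",217,390,.005),("lensR",372,355,.005),("grey",338,378,.005),("jar",257,366,.003),("frame",315,337,.007),("drv h",304,441,.01),("drv t",262,394,.01),
 ("mat1",322,306,.003),("mat2",185,383,.003),("mat3",266,464,.003),("mat4",409,368,.003),("box",428,248,.0),("drop",483,300,0)]:
    print(k,np.round(px2w(K,W,(u*.64,v*.64),z),3))
print(R.from_quat(bot.sense()["tcp_rot"]).as_matrix().round(3))
E
```

```text
blueT [0.513 0.178 0.007]
redT [0.512 0.243 0.007]
b2 [0.618 0.359 0.   ]
b3 [0.676 0.117 0.   ]
r2 [0.405 0.366 0.   ]
lensB [ 0.451 -0.361  0.005]
lensR [ 0.584 -0.089  0.005]
grey [ 0.585 -0.179  0.005]
jar [ 0.448 -0.27   0.003]
frame [ 0.465 -0.138  0.007]
drv h [ 0.663 -0.323  0.01 ]
drv t [ 0.522 -0.31   0.01 ]
mat1 [ 0.394 -0.06   0.003]
mat2 [ 0.391 -0.394  0.003]
mat3 [ 0.652 -0.396  0.003]
mat4 [ 0.659 -0.061  0.003]
box [0.398 0.27  0.   ]
drop [0.622 0.209 0.   ]
[[ 0.926  0.378 -0.   ]
 [ 0.378 -0.926  0.001]
 [ 0.    -0.001 -1.   ]]
```

```bash
r='{"xyz":[0.14,0.103,0],"dr":[0,0,-0.37],"hand":0}'
python3 -m pendant '[{"xyz":[0.14,0.103,0],"dr":[0,0,-0.37],"hand":0},{"xyz":[0.14,0.103,0],"dr":[0,0,-0.37],"hand":0},{"xyz":[0.14,0.103,0],"dr":[0,0,-0.37],"hand":0},{"xyz":[0.14,0.103,0],"dr":[0,0,-0.37],"hand":0},{"xyz":[0.14,0.103,0],"dr":[0,0,-0.37],"hand":0}]' 60
python3 -m pendant '[{"xyz":[0.14,0.103,0],"dr":[0,0,-0.37],"hand":0},{"xyz":[0.14,0.103,0],"dr":[0,0,-0.37],"hand":0},{"xyz":[0.14,0.103,0],"dr":[0,0,-0.37],"hand":0},{"xyz":[0.14,0.103,0],"dr":[0,0,-0.37],"hand":0},{"xyz":[0.14,0.103,0],"dr":[0,0,-0.37],"hand":0}]'
python3 -m pendant '[{"xyz":[0,0,0],"dr":[0,0,0],"hand":0},{"xyz":[0,0,0],"dr":[0,0,0],"hand":0},{"xyz":[0,0,0],"dr":[0,0,0],"hand":0}]'
python3 -c "
from h import *
snap('mat')"
```

```text
clock: 0.65
eef_pos: [0.3747, -0.3559, 0.2312]
tcp_rot: [0.995, 0.096, -0.0, -0.0]
ft_force: [0.9, -0.3, -0.4]
width: 0.996
gripper_force: 0.0
clock: 1.15
eef_pos: [0.5497, -0.2271, 0.2311]
tcp_rot: [1.0, -0.001, -0.0, -0.0]
ft_force: [-0.4, -0.0, -0.2]
width: 1.001
gripper_force: 0.0
clock: 1.45
eef_pos: [0.5478, -0.2289, 0.2311]
tcp_rot: [1.0, 0.0, -0.0, -0.0]
ft_force: [0.3, 0.1, 0.6]
width: 1.001
gripper_force: 0.0
```

View pics/mat.png

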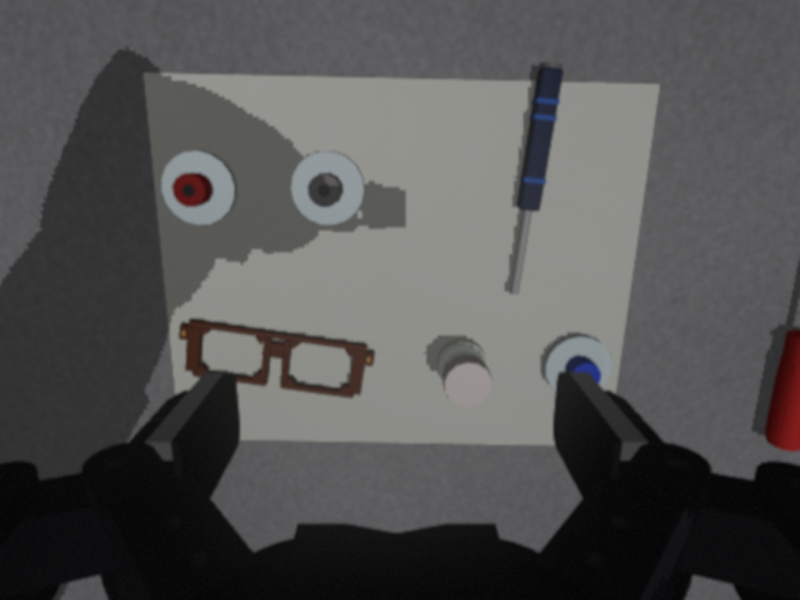

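The mat view (800x600) shows the red lens disc at (198,187), grey at (326,187) and blue at (578,365). The driver handle end is at (548,66) and its tip at (513,290). The frame centre is near (277,357), slightly turned, and the jar top is at (468,385). Next I look at the tray with the tool turned 90°.

```bash

python3 -m pendant '[{"xyz":[-0.01,0.126,0],"dr":[0,0,1],"hand":0},{"xyz":[-0.01,0.126,0],"dr":[0,0,1],"hand":0},{"xyz":[-0.01,0.126,0],"dr":[0,0,1],"hand":0},{"xyz":[-0.01,0.126,0],"dr":[0,0,1],"hand":0},{"xyz":[-0.01,0.126,0],"dr":[0,0,1],"hand":0}]'>/dev/null
python3 -m pendant '[{"xyz":[-0.01,0.126,0],"dr":[0,0,1],"hand":0},{"xyz":[-0.01,0.126,0],"dr":[0,0,1],"hand":0},{"xyz":[-0.01,0.126,0],"dr":[0,0,1],"hand":0},{"xyz":[-0.01,0.126,0],"dr":[0,0,1],"hand":0},{"xyz":[-0.01,0.126,0],"dr":[0,0,1],"hand":0}]'>/dev/null
python3 -m pendant '[{"xyz":[-0.01,0.126,0],"dr":[0,0,1],"hand":0},{"xyz":[-0.01,0.126,0],"dr":[0,0,1],"hand":0},{"xyz":[-0.01,0.126,0],"dr":[0,0,1],"hand":0},{"xyz":[-0.01,0.126,0],"dr":[0,0,1],"hand":0},{"xyz":[-0.01,0.126,0],"dr":[0,0,1],"hand":0}]'>/dev/null
python3 -m pendant '[{"xyz":[0,0,0],"dr":[0,0,0],"hand":0},{"xyz":[0,0,0],"dr":[0,0,0],"hand":0},{"xyz":[0,0,0],"dr":[0,0,0],"hand":0}]'
python3 - <<'E'
from h import *
snap('tray')
meas('mat',dict(red=(198,187,.011),redtop=(187,189,.027),grey=(326,187,.011),blue=(578,365,.011),drvend=(548,66,.017),drvtip=(513,291,.010),
 fTL=(187,321,.011),fTR=(368,347,.011),fBL=(190,376,.011),fBR=(358,396,.011),jar=(468,385,.048),m1=(145,73,.003),m2=(659,84,.003),bt=(276,340,.011),bb=(275,358,.011)))
E
```

```text
clock: 3.3
eef_pos: [0.5112, 0.2426, 0.2314]
tcp_rot: [0.708, 0.706, -0.0, 0.0]
ft_force: [0.1, -0.4, -0.4]
width: 1.002
gripper_force: 0.0
red [ 0.5886 -0.0956  0.011 ]
redtop [ 0.5885 -0.0942  0.027 ]
grey [ 0.5886 -0.1822  0.011 ]
blue [ 0.4588 -0.3648  0.011 ]
drvend [ 0.664  -0.3251  0.017 ]
drvtip [ 0.5155 -0.3134  0.01  ]
fTL [ 0.493  -0.0782  0.011 ]
fTR [ 0.473  -0.2091  0.011 ]
fBL [ 0.4498 -0.076   0.011 ]
fBR [ 0.4335 -0.2011  0.011 ]
jar [ 0.4602 -0.2782  0.048 ]
m1 [ 0.6614 -0.0651  0.003 ]
m2 [ 0.655  -0.4028  0.003 ]
bt [ 0.4784 -0.1418  0.011 ]
bb [ 0.4642 -0.1403  0.011 ]
```

View pics/tray.png

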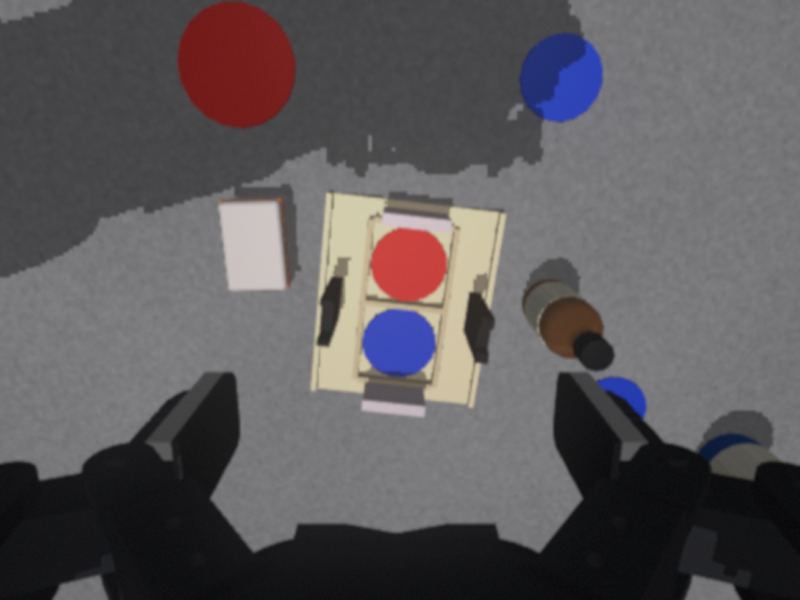

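The wrist view of the tray shows the small red liner at (409,264) and a larger red disc at (237,65). Blue discs are at (399,342) in the tray, (561,77) and (612,405). The in-tray red is the smaller red, and the in-tray blue is nearest the base (0.54 m against about 0.7 m). I'll measure them and confirm in a crop.

```bash
python3 - <<'E'
from h import *
im=cv2.imread('pics/tray_raw.png'); hsv=cv2.cvtColor(im,cv2.COLOR_BGR2HSV)
def blobs(im,mask,x0,y0,x1,y1):
    m=np.zeros_like(mask); m[y0:y1,x0:x1]=mask[y0:y1,x0:x1]
    n,l,st,c=cv2.connectedComponentsWithStats(m); i=1+np.argmax(st[1:,4]); return c[i]/.64+.0,st[i]
red=((hsv[...,0]<8)|(hsv[...,0]>172))&(hsv[...,1]>130)&(hsv[...,2]>60); blue=(abs(hsv[...,0].astype(int)-115)<15)&(hsv[...,1]>130)&(hsv[...,2]>60)
pr,sr=blobs(im,red.astype(np.uint8),210,120,320,270); pb,sb=blobs(im,blue.astype(np.uint8),210,120,320,270)
print(pr,sr,pb,sb)
o=meas('tray',dict(lr=(*pr,.007),lb=(*pb,.007),c1=(328,193,.01),c2=(505,212,.01),c3=(313,390,.01),c4=(472,406,.01),
 rl1=(381,214,.042),rl2=(452,222,.042),rl3=(381,227,.042),rl4=(450,233,.042),rr1=(363,402,.042),rr2=(425,407,.042),rr3=(362,412,.042),rr4=(424,416,.042)))
d=o['lr']-o['lb']; print('ang of tray y',np.degrees(np.arctan2(-d[0],d[1])),np.linalg.norm(d),(o['lr']+o['lb'])/2)
print('cornersmean',sum(o['c%d'%i] for i in range(1,5))/4,'rests',sum(o[k] for k in o if k[:2]=='rl')/4,sum(o[k] for k in o if k[:2]=='rr')/4)
cv2.imwrite('pics/traycrop.png',cv2.resize(im[110:280,190:350],(640,680))[:600])
# lens measure in mat
im=cv2.imread('pics/mat_raw.png')
cv2.imwrite('pics/matcrop.png',np.hstack([cv2.resize(im[90:150,95:245],(800,320),interpolation=cv2.INTER_CUBIC)]) )
a=cv2.resize(im[85:155,95:175],(400,350),interpolation=cv2.INTER_CUBIC);b=cv2.resize(im[205:275,330:410],(400,350),interpolation=cv2.INTER_CUBIC)
c=cv2.resize(im[200:260,110:250],(560,240),interpolation=cv2.INTER_CUBIC)
c=np.hstack([c,np.zeros((240,240,3),np.uint8)])
cv2.imwrite('pics/matcrop.png',np.vstack([np.hstack([a,b]),c]))
E
```

```text
[408.13269176 263.95159559] [ 237  147   49   46 1747] [398.28282828 341.99284512] [ 233  199   45   41 1485]
lr [0.5206 0.2294 0.007 ]
lb [0.5136 0.1702 0.007 ]
c1 [0.4657 0.2796 0.01  ]
c2 [0.587  0.2665 0.01  ]
c3 [0.4492 0.1329 0.01  ]
c4 [0.5697 0.1193 0.01  ]
rl1 [0.5026 0.2692 0.042 ]
rl2 [0.5473 0.2641 0.042 ]
rl3 [0.5025 0.261  0.042 ]
rl4 [0.5462 0.2571 0.042 ]
rr1 [0.4889 0.1393 0.042 ]
rr2 [0.5319 0.1354 0.042 ]
rr3 [0.4881 0.1316 0.042 ]
rr4 [0.5313 0.1284 0.042 ]
ang of tray y -6.778159202264714 0.05958522781714344 [0.5170751  0.19978555 0.007     ]
cornersmean [0.51787762 0.19955758 0.01      ] rests [0.52463931 0.26281166 0.042     ] [0.51007214 0.13366301 0.042     ]
```

View pics/traycrop.png

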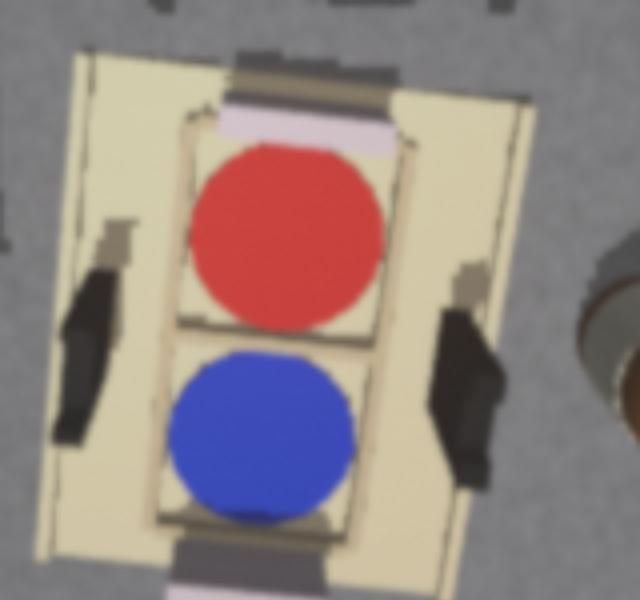

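View pics/matcrop.png

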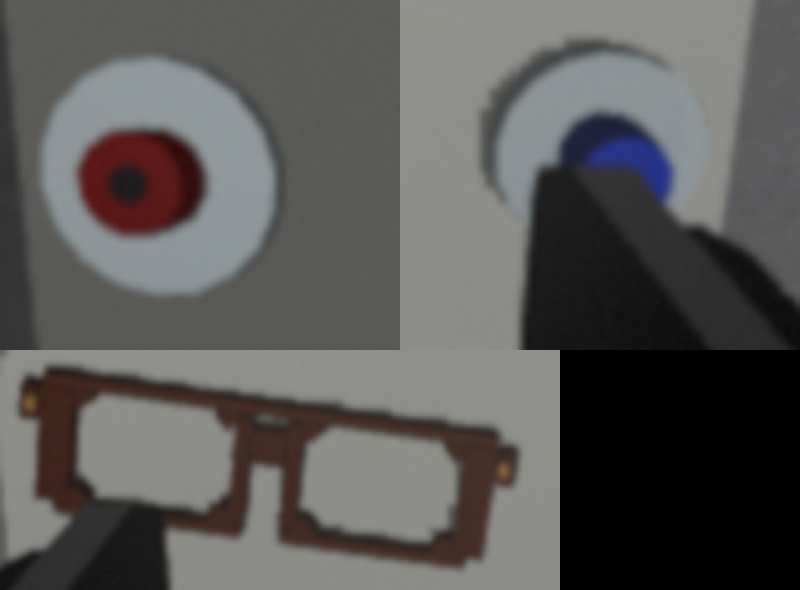

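The crop confirms the small red and the blue liners in the tray pockets. The second crop shows the red lens disc cleanly, the blue one partly behind a finger, and the frame's bridge. I now move over the red lens.

```bash

python3 -m pendant '[{"xyz":[0.0385,-0.169,0],"dr":[0,0,-0.134],"hand":0},{"xyz":[0.0385,-0.169,0],"dr":[0,0,-0.134],"hand":0},{"xyz":[0.0385,-0.169,0],"dr":[0,0,-0.134],"hand":0},{"xyz":[0.0385,-0.169,0],"dr":[0,0,-0.134],"hand":0}]'>/dev/null
python3 -m pendant '[{"xyz":[0.0385,-0.169,0],"dr":[0,0,-0.134],"hand":0},{"xyz":[0.0385,-0.169,0],"dr":[0,0,-0.134],"hand":0},{"xyz":[0.0385,-0.169,0],"dr":[0,0,-0.134],"hand":0},{"xyz":[0.0385,-0.169,0],"dr":[0,0,-0.134],"hand":0}]'>/dev/null
python3 -m pendant '[{"xyz":[0,0,-0.2],"dr":[0,0,0],"hand":0},{"xyz":[0,0,-0.2],"dr":[0,0,0],"hand":0},{"xyz":[0,0,0],"dr":[0,0,0],"hand":0},{"xyz":[0,0,0],"dr":[0,0,0],"hand":0},{"xyz":[0,0,0],"dr":[0,0,0],"hand":0}]'
cat >> h.py <<'E'
def disc(f,box,z=.011):
    """lens disc: pale blue-white blob + block in box (800-scale x0,y0,x1,y1)"""
    im=cv2.imread(f'pics/{f}_raw.png').astype(int); x0,y0,x1,y1=[int(a*.64) for a in box]
    b,g,r=[im[...,i] for i in range(3)]
    m=(((b-r>4)&(b>90))|(abs(r-b)>60)).astype(np.uint8); k=np.zeros_like(m); k[y0:y1,x0:x1]=m[y0:y1,x0:x1]
    c=max(cv2.findContours(k,cv2.RETR_EXTERNAL,cv2.CHAIN_APPROX_NONE)[0],key=cv2.contourArea)
    e=cv2.fitEllipse(cv2.convexHull(c)); cc=np.array(e[0])/.64
    print('ellipse',np.round(cc,1),np.round(np.array(e[1])/.64,1)); return meas(f,{'disc':(*cc,z)})['disc']
E
python3 - <<'E'
from h import *
s=snap('red1'); d=disc('red1',(240,150,560,600)); print(d-s['eef_pos'], (d-s['eef_pos'])/.25, R.from_quat(s['tcp_rot']).as_euler('zyx',degrees=True))
E
```

```text
clock: 4.65
eef_pos: [0.5896, -0.0946, 0.1342]
tcp_rot: [0.746, 0.666, 0.001, 0.002]
ft_force: [0.9, -0.3, 0.5]
width: 1.004
gripper_force: 0.0
ellipse [390.4 277.4] [93.  94.1]
disc [ 0.588  -0.0926  0.011 ]
[-0.00160639  0.00203594 -0.12317401] [-0.00642557  0.00814374 -0.49269606] [-83.56771848   0.21070942 179.93721567]
```

View pics/red1.png

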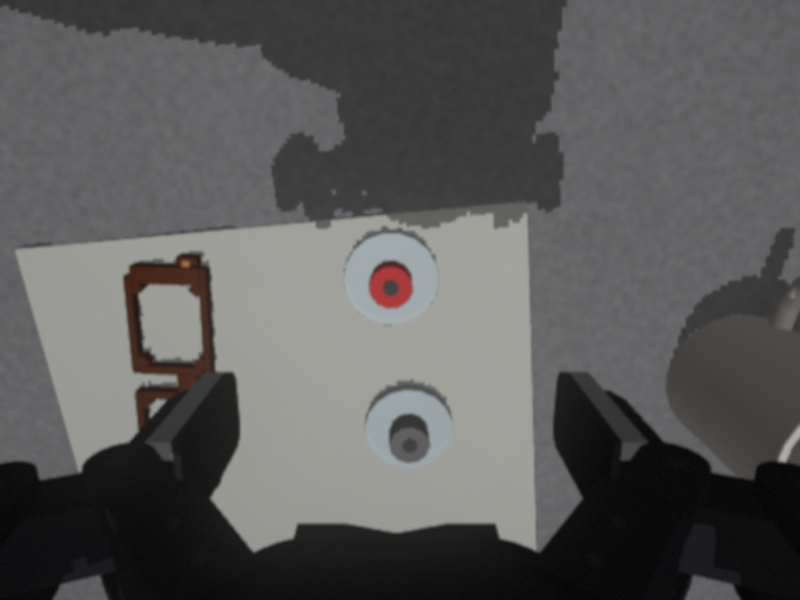

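The red lens is at (390,277), centred between the fingers, and grey is at (409,428). I descend in two stages.

```bash

python3 -m pendant '[{"xyz":[-0.004,0,-0.12],"dr":[0,0,0],"hand":0},{"xyz":[-0.004,0,-0.12],"dr":[0,0,0],"hand":0},{"xyz":[-0.004,0,-0.12],"dr":[0,0,0],"hand":0},{"xyz":[0,0,-0.08],"dr":[0,0,0],"hand":0.3},{"xyz":[0,0,0],"dr":[0,0,0],"hand":0.3}]'
python3 -m pendant '[{"xyz":[0,0,0],"dr":[0,0,0],"hand":0.3},{"xyz":[0,0,0],"dr":[0,0,0],"hand":0.3},{"xyz":[0,0,0],"dr":[0,0,0],"hand":0.3}]'
```

```text
clock: 5.2
eef_pos: [0.5846, -0.0937, 0.0208]
tcp_rot: [0.745, 0.667, -0.0, -0.001]
ft_force: [-0.2, 0.4, 0.3]
width: 0.708
gripper_force: 0.0
clock: 5.5
eef_pos: [0.5863, -0.0943, 0.0231]
tcp_rot: [0.746, 0.666, 0.001, 0.001]
ft_force: [-0.9, 0.2, 0.4]
width: 0.704
gripper_force: 0.0
```

```bash

python3 -m pendant '[{"xyz":[0,0,-0.04],"dr":[0,0,0],"hand":0.3},{"xyz":[0,0,0],"dr":[0,0,0],"hand":0.5},{"xyz":[0,0,0],"dr":[0,0,0],"hand":0.8},{"xyz":[0,0,0],"dr":[0,0,0],"hand":1},{"xyz":[0,0,0],"dr":[0,0,0],"hand":1}]' 40
python3 -m pendant '[{"xyz":[0,0,0],"dr":[0,0,0],"hand":1},{"xyz":[0,0,0],"dr":[0,0,0],"hand":1},{"xyz":[0,0,0.1],"dr":[0,0,0],"hand":1},{"xyz":[0,0,0.15],"dr":[0,0,0],"hand":1},{"xyz":[0,0,0.15],"dr":[0,0,0],"hand":1}]'
```

```text
clock: 6.0
eef_pos: [0.5851, -0.0941, 0.0114]
tcp_rot: [0.746, 0.666, 0.0, 0.0]
ft_force: [-0.2, -0.2, -1.3]
width: 0.239
gripper_force: 39.1
clock: 6.5
eef_pos: [0.5844, -0.0938, 0.112]
tcp_rot: [0.746, 0.666, -0.0, -0.001]
ft_force: [0.4, -0.5, -0.6]
width: 0.24
gripper_force: 39.2
```

```bash

python3 -m pendant '[{"xyz":[-0.0325,0.1605,0.02],"dr":[0,0,0],"hand":1},{"xyz":[-0.0325,0.1605,0.02],"dr":[0,0,0],"hand":1},{"xyz":[-0.0325,0.1605,0.02],"dr":[0,0,0],"hand":1},{"xyz":[-0.0325,0.1605,0.02],"dr":[0,0,0],"hand":1}]'>/dev/null
python3 -m pendant '[{"xyz":[-0.0325,0.1605,0.02],"dr":[0,0,0],"hand":1},{"xyz":[-0.0325,0.1605,0.02],"dr":[0,0,0],"hand":1},{"xyz":[-0.0325,0.1605,0.02],"dr":[0,0,0],"hand":1},{"xyz":[-0.0325,0.1605,0.02],"dr":[0,0,0],"hand":1}]'>/dev/null
python3 -m pendant '[{"xyz":[0,0,-0.15],"dr":[0,0,0],"hand":1},{"xyz":[0,0,-0.1],"dr":[0,0,0],"hand":1},{"xyz":[0,0,-0.05],"dr":[0,0,0],"hand":1},{"xyz":[0,0,0],"dr":[0,0,0],"hand":1},{"xyz":[0,0,0],"dr":[0,0,0],"hand":1}]'
python3 -c "
from h import *
s=snap('red2');print(s['eef_pos'])"
```

```text
clock: 7.8
eef_pos: [0.5206, 0.2268, 0.077]
tcp_rot: [0.746, 0.666, 0.0, 0.0]
ft_force: [-0.1, 0.2, 0.0]
width: 0.235
gripper_force: 39.2
[0.5205794  0.22684203 0.07703849]
```

View pics/red2.png

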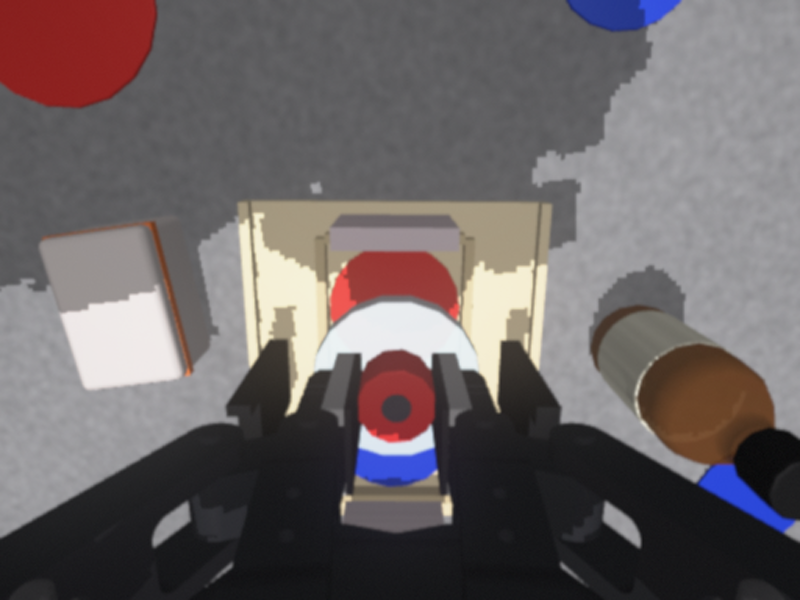

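The view shows the lens disc (columns 316-477) centred on the liner, rest and tray edge (centre column about 396), so the sideways fit is good and the yaw is aligned. I'll check the other axis from the edges.

```bash
python3 - <<'E'
from h import *
o=meas('red2',dict(edge=(396,203,.010),disctop=(396,298,.0766),block=(396,407,.0926),rest_far=(396,215,.042),rest_near=(396,227,.042),wallfar=(396,237,.012),
 tl=(240,204,.010),tr=(551,205,.010)))
u=np.array([.1115,.9938,0])
print('liner from edge',o['edge']-u*.044,'lens from disc',o['disctop']-u*.025)
E
```

```text
edge [0.5263 0.2725 0.01  ]
disctop [0.524  0.2527 0.0766]
block [0.5211 0.2272 0.0926]
rest_far [0.5262 0.2717 0.042 ]
rest_near [0.5257 0.2677 0.042 ]
wallfar [0.5248 0.2593 0.012 ]
tl [0.465 0.279 0.01 ]
tr [0.5871 0.2648 0.01  ]
liner from edge [0.52139265 0.22873809 0.01      ] lens from disc [0.52121337 0.22785079 0.0766    ]
```

```bash

python3 -m pendant '[{"xyz":[0,0.004,-0.08],"dr":[0,0,0],"hand":1},{"xyz":[0,0,-0.08],"dr":[0,0,0],"hand":1},{"xyz":[0,0,-0.06],"dr":[0,0,0],"hand":1},{"xyz":[0,0,0],"dr":[0,0,0],"hand":1},{"xyz":[0,0,0],"dr":[0,0,0],"hand":1}]'
python3 -m pendant '[{"xyz":[0,0,-0.012],"dr":[0,0,0],"hand":1},{"xyz":[0,0,-0.008],"dr":[0,0,0],"hand":1},{"xyz":[0,0,0],"dr":[0,0,0],"hand":1},{"xyz":[0,0,0],"dr":[0,0,0],"hand":1}]'
```

```text
clock: 8.35
eef_pos: [0.5209, 0.228, 0.0224]
tcp_rot: [0.746, 0.666, 0.001, 0.0]
ft_force: [0.3, -0.6, 1.0]
width: 0.231
gripper_force: 39.2
clock: 8.75
eef_pos: [0.5202, 0.228, 0.0166]
tcp_rot: [0.746, 0.666, 0.0, 0.0]
ft_force: [-0.1, 0.4, -0.0]
width: 0.235
gripper_force: 39.2
```

```bash

for i in 1 2 3; do python3 -m pendant '[{"xyz":[0,0,-0.003],"dr":[0,0,0],"hand":1},{"xyz":[0,0,0],"dr":[0,0,0],"hand":1}]' | egrep 'eef|ft_'; done
```

```text
eef_pos: [0.52, 0.228, 0.0155]
ft_force: [-0.9, 0.4, -0.5]
eef_pos: [0.5201, 0.228, 0.0153]
ft_force: [-3.0, -0.5, 7.0]
eef_pos: [0.5201, 0.228, 0.0153]
ft_force: [-5.0, -2.4, 16.6]
```

```bash

python3 -m pendant '[{"xyz":[0,0,0.004],"dr":[0,0,0],"hand":1},{"xyz":[0,0,0],"dr":[0,0,0],"hand":0.7},{"xyz":[0,0,0],"dr":[0,0,0],"hand":0.6},{"xyz":[0,0,0],"dr":[0,0,0],"hand":0.5},{"xyz":[0,0,0],"dr":[0,0,0],"hand":0.5}]'
python3 -m pendant '[{"xyz":[0,0,0.06],"dr":[0,0,0],"hand":0.5},{"xyz":[0,0,0.16],"dr":[0,0,0],"hand":0.5},{"xyz":[0,0,0.16],"dr":[0,0,0],"hand":0.4},{"xyz":[0,0,0.16],"dr":[0,0,0],"hand":0},{"xyz":[0,0,0],"dr":[0,0,0],"hand":0}]'
python3 -m pendant '[{"xyz":[0,0,0],"dr":[0,0,0],"hand":0},{"xyz":[0,0,0],"dr":[0,0,0],"hand":0}]' | grep eef
python3 - <<'E'
from h import *
s=snap('red3'); disc('red3',(300,150,500,420),.015)
im=cv2.imread('pics/red3_raw.png'); hsv=cv2.cvtColor(im,cv2.COLOR_BGR2HSV)
m=(((hsv[...,0]<8)|(hsv[...,0]>172))&(hsv[...,1]>110)&(hsv[...,2]>50)).astype(np.uint8); m[:,:190]=0;m[:,320:]=0;m[:100]=0
n,l,st,c=cv2.connectedComponentsWithStats(m); print([(np.round(c[i]/.64,1),st[i][4]) for i in range(1,n) if st[i][4]>30])
E
```

```text
clock: 9.85
eef_pos: [0.52, 0.228, 0.0149]
tcp_rot: [0.746, 0.666, -0.0, -0.0]
ft_force: [0.5, -0.6, -0.7]
width: 0.498
gripper_force: 0.0
clock: 10.35
eef_pos: [0.5232, 0.229, 0.1554]
tcp_rot: [0.746, 0.666, 0.004, 0.002]
ft_force: [0.3, -0.4, -0.5]
width: 0.908
gripper_force: 0.0
eef_pos: [0.5193, 0.2277, 0.1489]
ellipse [396.7 368.9] [87.1 94.2]
disc [0.514  0.1738 0.015 ]
[(array([391.4, 241.9]), np.int32(244)), (array([398. , 278.7]), np.int32(487))]
```

```bash
python3 - <<'E'
from h import *
meas('red3',dict(blocktop=(398,278.7,.031)))
im=cv2.imread('pics/red3_raw.png'); mt=cv2.imread('pics/mat_raw.png')
cv2.imwrite('pics/red3c.png',cv2.resize(im[130:290,180:330],(600,600)[::1],interpolation=cv2.INTER_CUBIC))
E
```

```text
blocktop [0.521 0.23  0.031]
```

View pics/red3c.png

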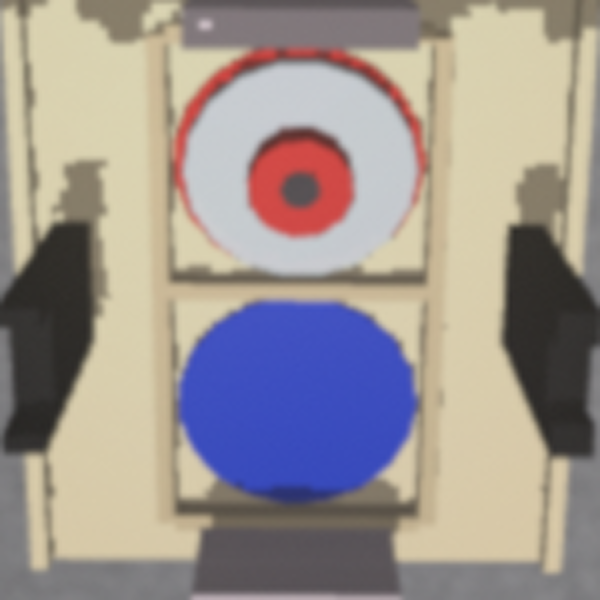

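The red lens sits on its liner with an even red margin, and the blue pocket is still empty. Next is the blue lens.

```bash

python3 -m pendant '[{"xyz":[-0.018,-0.169,0],"dr":[0,0,0],"hand":0},{"xyz":[-0.018,-0.169,0],"dr":[0,0,0],"hand":0},{"xyz":[-0.018,-0.169,0],"dr":[0,0,0],"hand":0},{"xyz":[-0.018,-0.169,0],"dr":[0,0,0],"hand":0},{"xyz":[-0.018,-0.169,0],"dr":[0,0,0],"hand":0}]'>/dev/null
python3 -m pendant '[{"xyz":[-0.018,-0.169,0],"dr":[0,0,0],"hand":0},{"xyz":[-0.018,-0.169,0],"dr":[0,0,0],"hand":0},{"xyz":[-0.018,-0.169,0],"dr":[0,0,0],"hand":0},{"xyz":[-0.018,-0.169,0],"dr":[0,0,0],"hand":0},{"xyz":[-0.018,-0.169,0],"dr":[0,0,0],"hand":0}]'>/dev/null
python3 -m pendant '[{"xyz":[-0.018,-0.169,0],"dr":[0,0,0],"hand":0},{"xyz":[-0.018,-0.169,0],"dr":[0,0,0],"hand":0},{"xyz":[-0.018,-0.169,-0.03],"dr":[0,0,0],"hand":0},{"xyz":[-0.018,-0.169,-0.03],"dr":[0,0,0],"hand":0},{"xyz":[0,0,0],"dr":[0,0,0],"hand":0}]'>/dev/null
python3 -m pendant '[{"xyz":[0,0,0],"dr":[0,0,0],"hand":0},{"xyz":[0,0,0],"dr":[0,0,0],"hand":0},{"xyz":[0,0,0],"dr":[0,0,0],"hand":0}]'
python3 - <<'E'
from h import *
s=snap('blue1'); d=disc('blue1',(260,180,540,400)); e=d-s['eef_pos']; print(e,(e-[0,.0012,0])/.25)
E
```

```text
clock: 12.4
eef_pos: [0.4572, -0.3623, 0.1349]
tcp_rot: [0.745, 0.667, 0.0, -0.0]
ft_force: [-0.4, -0.9, 0.3]
width: 1.004
gripper_force: 0.0
ellipse [394.2 281.3] [92.6 94.2]
disc [ 0.4567 -0.3625  0.011 ]
[-0.00043779 -0.00020942 -0.12390755] [-0.00175114 -0.00563768 -0.49563019]
```

```bash

python3 -m pendant '[{"xyz":[-0.002,-0.006,-0.12],"dr":[0,0,0],"hand":0},{"xyz":[0,0,-0.12],"dr":[0,0,0],"hand":0},{"xyz":[0,0,-0.12],"dr":[0,0,0],"hand":0.3},{"xyz":[0,0,-0.08],"dr":[0,0,0],"hand":0.3},{"xyz":[0,0,-0.03],"dr":[0,0,0],"hand":0.3}]'>/dev/null
python3 -m pendant '[{"xyz":[0,0,-0.02],"dr":[0,0,0],"hand":0.3},{"xyz":[0,0,0],"dr":[0,0,0],"hand":0.3},{"xyz":[0,0,0],"dr":[0,0,0],"hand":0.3}]'
```

```text
clock: 13.25
eef_pos: [0.4572, -0.3654, 0.0136]
tcp_rot: [0.745, 0.667, 0.0, 0.001]
ft_force: [0.7, 0.1, 0.8]
width: 0.702
gripper_force: 0.0
```

```bash

python3 -m pendant '[{"xyz":[0,0.006,-0.006],"dr":[0,0,0],"hand":0.3},{"xyz":[0,0,0],"dr":[0,0,0],"hand":0.5},{"xyz":[0,0,0],"dr":[0,0,0],"hand":0.8},{"xyz":[0,0,0],"dr":[0,0,0],"hand":1},{"xyz":[0,0,0],"dr":[0,0,0],"hand":1}]' 40
python3 -m pendant '[{"xyz":[0,0,0],"dr":[0,0,0],"hand":1},{"xyz":[0,0,0],"dr":[0,0,0],"hand":1},{"xyz":[0,0,0.1],"dr":[0,0,0],"hand":1},{"xyz":[0,0,0.15],"dr":[0,0,0],"hand":1},{"xyz":[0,0,0.15],"dr":[0,0,0],"hand":1}]'
```

```text
clock: 13.75
eef_pos: [0.4567, -0.3637, 0.0115]
tcp_rot: [0.746, 0.666, 0.0, 0.0]
ft_force: [-0.9, 0.4, 5.6]
width: 0.238
gripper_force: 39.0
clock: 14.25
eef_pos: [0.4561, -0.3631, 0.1117]
tcp_rot: [0.746, 0.666, -0.0, -0.001]
ft_force: [0.4, -1.2, -1.4]
width: 0.238
gripper_force: 39.2
```

```bash

python3 -m pendant '[{"xyz":[0.0175,0.1635,0.03],"dr":[0,0,0],"hand":1},{"xyz":[0.0175,0.1635,0.03],"dr":[0,0,0],"hand":1},{"xyz":[0.0175,0.1635,0.03],"dr":[0,0,0],"hand":1},{"xyz":[0.0175,0.1635,0.03],"dr":[0,0,0],"hand":1},{"xyz":[0.0175,0.1635,0.03],"dr":[0,0,0],"hand":1}]'>/dev/null
python3 -m pendant '[{"xyz":[0.0175,0.1635,0],"dr":[0,0,0],"hand":1},{"xyz":[0.0175,0.1635,0],"dr":[0,0,0],"hand":1},{"xyz":[0.0175,0.1635,0],"dr":[0,0,0],"hand":1},{"xyz":[0.0175,0.1635,0],"dr":[0,0,0],"hand":1}]'>/dev/null
python3 -m pendant '[{"xyz":[0.0175,0.1635,0],"dr":[0,0,0],"hand":1},{"xyz":[0.0175,0.1635,0],"dr":[0,0,0],"hand":1},{"xyz":[0.0175,0.1635,0],"dr":[0,0,0],"hand":1},{"xyz":[0.0175,0.1635,0],"dr":[0,0,0],"hand":1}]'>/dev/null
python3 -m pendant '[{"xyz":[0,0,-0.12],"dr":[0,0,0],"hand":1},{"xyz":[0,0,-0.12],"dr":[0,0,0],"hand":1},{"xyz":[0,0,-0.05],"dr":[0,0,0],"hand":1},{"xyz":[0,0,0],"dr":[0,0,0],"hand":1},{"xyz":[0,0,0],"dr":[0,0,0],"hand":1}]'
```

```text
clock: 16.05
eef_pos: [0.5139, 0.1677, 0.0768]
tcp_rot: [0.746, 0.666, 0.0, 0.0]
ft_force: [0.5, 0.5, -0.1]
width: 0.235
gripper_force: 39.2
```

```bash

python3 -m pendant '[{"xyz":[-0.002,0.003,-0.08],"dr":[0,0,0],"hand":1},{"xyz":[0,0,-0.08],"dr":[0,0,0],"hand":1},{"xyz":[0,0,-0.06],"dr":[0,0,0],"hand":1},{"xyz":[0,0,0],"dr":[0,0,0],"hand":1},{"xyz":[0,0,0],"dr":[0,0,0],"hand":1}]'
python3 -m pendant '[{"xyz":[0,0,-0.012],"dr":[0,0,0],"hand":1},{"xyz":[0,0,-0.01],"dr":[0,0,0],"hand":1},{"xyz":[0,0,0],"dr":[0,0,0],"hand":1}]'|egrep 'eef|ft_'
for i in 1 2; do python3 -m pendant '[{"xyz":[0,0,-0.003],"dr":[0,0,0],"hand":1},{"xyz":[0,0,0],"dr":[0,0,0],"hand":1}]' | egrep 'eef|ft_'; done
```

```text
clock: 16.55
eef_pos: [0.5138, 0.1686, 0.0223]
tcp_rot: [0.746, 0.666, 0.001, 0.0]
ft_force: [-0.8, -0.0, -0.1]
width: 0.237
gripper_force: 39.2
eef_pos: [0.513, 0.1686, 0.0158]
ft_force: [0.1, 0.1, -0.9]
eef_pos: [0.5131, 0.1687, 0.0155]
ft_force: [-1.1, -0.7, 6.5]
eef_pos: [0.5131, 0.1687, 0.0154]
ft_force: [-4.3, -0.8, 15.3]
```

```bash

python3 -m pendant '[{"xyz":[0,0,0.004],"dr":[0,0,0],"hand":1},{"xyz":[0,0,0],"dr":[0,0,0],"hand":0.7},{"xyz":[0,0,0],"dr":[0,0,0],"hand":0.6},{"xyz":[0,0,0],"dr":[0,0,0],"hand":0.5},{"xyz":[0,0,0],"dr":[0,0,0],"hand":0.5}]'
python3 -m pendant '[{"xyz":[0,0,0.06],"dr":[0,0,0],"hand":0.5},{"xyz":[0,0,0.16],"dr":[0,0,0],"hand":0.5},{"xyz":[0,0,0.16],"dr":[0,0,0],"hand":0.4},{"xyz":[0,0,0.16],"dr":[0,0,0],"hand":0},{"xyz":[0,0,0.1],"dr":[0,0,0],"hand":0}]'>/dev/null
python3 -m pendant '[{"xyz":[0,0,0],"dr":[0,0,0],"hand":0},{"xyz":[0,0,0],"dr":[0,0,0],"hand":0},{"xyz":[0,0,0],"dr":[0,0,0],"hand":0}]' | grep eef
python3 - <<'E'
from h import *
s=snap('blue3')
im=cv2.imread('pics/blue3_raw.png'); hsv=cv2.cvtColor(im,cv2.COLOR_BGR2HSV); hue=hsv[...,0].astype(int)
o={}
for nm,mk in (('r',((hue<8)|(hue>172))),('b',abs(hue-115)<15)):
    m=(mk&(hsv[...,1]>110)&(hsv[...,2]>50)).astype(np.uint8); m[:,:200]=0;m[:,310:]=0;m[:60]=0;m[330:]=0
    n,l,st,c=cv2.connectedComponentsWithStats(m)
    for i in range(1,n):
        if st[i][4]>60: print(nm,np.round(c[i]/.64,1),st[i]); meas('blue3',{nm:(*(c[i]/.64),.031)})
E
```

```text
clock: 17.75
eef_pos: [0.5129, 0.1686, 0.0149]
tcp_rot: [0.746, 0.666, -0.0, -0.0]
ft_force: [0.0, 0.6, 0.1]
width: 0.501
gripper_force: 0.0
eef_pos: [0.5121, 0.1685, 0.1739]
r [384.5 126.2] [225  69  59  41 133]
r [0.5151 0.2462 0.031 ]
r [398.8 159. ] [244  90  24  25 387]
r [0.5207 0.229  0.031 ]
b [391.5 232.5] [226 139  57  34 192]
b [0.5125 0.1908 0.031 ]
b [398.1 269.4] [244 161  23  24 396]
b [0.5138 0.1699 0.031 ]
```

Both blocks sit at their liners' positions, within 1 mm. Next is the frame, with the tool turned about 88°.

```bash

for k in 1; do
python3 -m pendant '[{"xyz":[-0.0155,-0.0825,0],"dr":[0,0,0.98],"hand":0},{"xyz":[-0.0155,-0.0825,0],"dr":[0,0,0.98],"hand":0},{"xyz":[-0.0155,-0.0825,0],"dr":[0,0,0.98],"hand":0},{"xyz":[-0.0155,-0.0825,0],"dr":[0,0,0.98],"hand":0},{"xyz":[-0.0155,-0.0825,0],"dr":[0,0,0.98],"hand":0}]'>/dev/null
python3 -m pendant '[{"xyz":[-0.0155,-0.0825,0],"dr":[0,0,0.98],"hand":0},{"xyz":[-0.0155,-0.0825,0],"dr":[0,0,0.98],"hand":0},{"xyz":[-0.0155,-0.0825,0],"dr":[0,0,0.98],"hand":0},{"xyz":[-0.0155,-0.0825,0],"dr":[0,0,0.98],"hand":0},{"xyz":[-0.0155,-0.0825,0],"dr":[0,0,0.98],"hand":0}]'>/dev/null
python3 -m pendant '[{"xyz":[-0.0155,-0.0825,0],"dr":[0,0,0.98],"hand":0},{"xyz":[-0.0155,-0.0825,0],"dr":[0,0,0.98],"hand":0},{"xyz":[-0.0155,-0.0825,0],"dr":[0,0,0.98],"hand":0},{"xyz":[-0.0155,-0.0825,0],"dr":[0,0,0.98],"hand":0},{"xyz":[-0.0155,-0.0825,0],"dr":[0,0,0.98],"hand":0}]'>/dev/null
done
python3 -m pendant '[{"xyz":[0,0,0],"dr":[0,0,0],"hand":0},{"xyz":[0,0,0],"dr":[0,0,0],"hand":0},{"xyz":[0,0,0],"dr":[0,0,0],"hand":0}]'
python3 - <<'E'
from h import *
s=snap('fr1'); im=cv2.imread('pics/fr1_raw.png')
b,g,r=[im[...,i].astype(int) for i in range(3)]
m=((r-b>25)&(r>40)&(r<170)).astype(np.uint8); m=cv2.morphologyEx(m,cv2.MORPH_CLOSE,np.ones((5,5)))
n,l,st,c=cv2.connectedComponentsWithStats(m)
for i in range(1,n):
    if st[i][4]>150: print(st[i],c[i]/.64)
i=1+np.argmax(st[1:,4]); K,W=cam('wrist',s)
ys,xs=np.where(l==i); P=np.array([px2w(K,W,(x,y),.011)[:2] for x,y in zip(xs,ys)]).astype(np.float32)
q=cv2.minAreaRect(P*1000); print(q, cv2.boxPoints(q).round(1).tolist(), s['eef_pos'],R.from_quat(s['tcp_rot']).as_euler('zyx',degrees=True))
E
```

```text
clock: 20.4
eef_pos: [0.4545, -0.14, 0.1746]
tcp_rot: [0.072, 0.997, 0.0, -0.001]
ft_force: [0.1, 0.5, -0.7]
width: 1.001
gripper_force: 0.0
[180 153  70  43 806] [319.3024969 268.8042804]
[262 153  42  16 167] [428.4992515  246.06100299]
((455.3930969238281, -175.9907684326172), (65.12088775634766, 40.212913513183594), 81.71929168701172) [[430.79998779296875, -205.3000030517578], [470.6000061035156, -211.10000610351562], [480.0, -146.6999969482422], [440.20001220703125, -140.89999389648438]] [ 0.45450477 -0.13995789  0.17455536] [-1.71709981e+02 -5.57748671e-02 -1.79956322e+02]
```

```bash
cat >> h.py <<'E'
def frame(f,box,z,th=10,ratio=1.35):
    d=np.load(f'pics/{f}.npz'); s={"eef_pos":d["p"],"tcp_rot":d["q"]}; im=cv2.imread(f'pics/{f}_raw.png')
    b,g,r=[im[...,i].astype(int) for i in range(3)]
    m=((r-b>th)&(r>ratio*b)&(r<170)).astype(np.uint8); k=np.zeros_like(m); x0,y0,x1,y1=box; k[y0:y1,x0:x1]=m[y0:y1,x0:x1]
    K,W=cam('wrist',s); n,l,st,c=cv2.connectedComponentsWithStats(cv2.morphologyEx(k,cv2.MORPH_CLOSE,np.ones((5,5))))
    k=k*np.isin(l,[i for i in range(1,n) if st[i][4]>60]); ys,xs=np.where(k>0)
    P=np.array([px2w(K,W,(x,y),z)[:2] for x,y in zip(xs,ys)]).astype(np.float32)
    print(st[1:],'px',xs.min(),xs.max(),ys.min(),ys.max()); q=cv2.minAreaRect(P*1000); print(q,cv2.boxPoints(q).round(1).tolist()); return k,q
E
python3 - <<'E'
from h import *
k,q=frame('fr1',(130,120,400,300),.011)
for row in cv2.resize(k[135:215:2,165:345:2],None,fx=1,fy=1,interpolation=cv2.INTER_NEAREST): print(''.join('.#'[v] for v in row))
E
```

```text
[[ 180  152  151   45 2339]] px 180 330 152 196
((460.9307861328125, -138.1938934326172), (141.63250732421875, 42.122310638427734), 81.718994140625) [[429.8999938964844, -205.1999969482422], [471.6000061035156, -211.3000030517578], [492.0, -71.0999984741211], [450.29998779296875, -65.0999984741211]]
..........................................................................................
..........................................................................................
..........................................................................................
..........................................................................................
..........................................................................................
..........................................................................................
..........................................................................................
..........................................................................................
.......................................................................
[... 2140 characters left out ...]
...............................................................
..........................................................................................
..........................................................................................
..........................................................................................
..........................................................................................
..........................................................................................
..........................................................................................
..........................................................................................
```

```bash

python3 -m pendant '[{"xyz":[0.019,0.003,-0.12],"dr":[0,0,0],"hand":0.4},{"xyz":[0.019,0.003,-0.12],"dr":[0,0,0],"hand":0.4},{"xyz":[0,0,-0.12],"dr":[0,0,0],"hand":0.4},{"xyz":[0,0,-0.12],"dr":[0,0,0],"hand":0.4},{"xyz":[0,0,-0.08],"dr":[0,0,0],"hand":0.4}]'>/dev/null
python3 -m pendant '[{"xyz":[0,0,0],"dr":[0,0,0],"hand":0.4},{"xyz":[0,0,0],"dr":[0,0,0],"hand":0.4},{"xyz":[0,0,0],"dr":[0,0,0],"hand":0.4}]'
```

```text
clock: 21.25
eef_pos: [0.4652, -0.1394, 0.0362]
tcp_rot: [0.072, 0.997, -0.0, 0.001]
ft_force: [0.1, -0.6, -0.7]
width: 0.601
gripper_force: 0.0
```

```bash

python3 -m pendant '[{"xyz":[-0.002,0.002,-0.06],"dr":[0,0,0],"hand":0.4},{"xyz":[0,0,-0.04],"dr":[0,0,0],"hand":0.4},{"xyz":[0,0,-0.02],"dr":[0,0,0],"hand":0.4},{"xyz":[0,0,0],"dr":[0,0,0],"hand":0.4},{"xyz":[0,0,0],"dr":[0,0,0],"hand":0.4}]' 25
python3 -m pendant '[{"xyz":[0,0,0],"dr":[0,0,0],"hand":0.6},{"xyz":[0,0,0],"dr":[0,0,0],"hand":0.8},{"xyz":[0,0,0],"dr":[0,0,0],"hand":1},{"xyz":[0,0,0],"dr":[0,0,0],"hand":1},{"xyz":[0,0,0],"dr":[0,0,0],"hand":1}]'
```

```text
clock: 21.75
eef_pos: [0.464, -0.1389, 0.0054]
tcp_rot: [0.072, 0.997, -0.0, 0.0]
ft_force: [-0.2, 0.0, -0.1]
width: 0.601
gripper_force: 0.0
clock: 22.25
eef_pos: [0.4641, -0.1389, 0.0055]
tcp_rot: [0.072, 0.997, -0.0, 0.0]
ft_force: [-1.5, 0.7, 5.5]
width: 0.221
gripper_force: 24.9
```

```bash

python3 -m pendant '[{"xyz":[0,0,0.06],"dr":[0,0,0],"hand":1},{"xyz":[0,0,0.12],"dr":[0,0,0],"hand":1},{"xyz":[0,0,0.14],"dr":[0,0,0],"hand":1},{"xyz":[0,0,0.14],"dr":[0,0,0],"hand":1},{"xyz":[0,0,0.1],"dr":[0,0,0],"hand":1}]'
python3 -m pendant '[{"xyz":[0.022,0.135,0],"dr":[0,0,0.032],"hand":1},{"xyz":[0.022,0.135,0],"dr":[0,0,0.032],"hand":1},{"xyz":[0.022,0.135,0],"dr":[0,0,0.032],"hand":1},{"xyz":[0.022,0.135,0],"dr":[0,0,0.032],"hand":1},{"xyz":[0.022,0.135,0],"dr":[0,0,0.032],"hand":1}]'>/dev/null
python3 -m pendant '[{"xyz":[0.022,0.135,0],"dr":[0,0,0.032],"hand":1},{"xyz":[0.022,0.135,0],"dr":[0,0,0.032],"hand":1},{"xyz":[0.022,0.135,0],"dr":[0,0,0.032],"hand":1},{"xyz":[0.022,0.135,0],"dr":[0,0,0.032],"hand":1},{"xyz":[0.022,0.135,0],"dr":[0,0,0.032],"hand":1}]'>/dev/null
python3 -m pendant '[{"xyz":[0,0,0],"dr":[0,0,0],"hand":1},{"xyz":[0,0,-0.1],"dr":[0,0,0],"hand":1},{"xyz":[0,0,-0.1],"dr":[0,0,0],"hand":1},{"xyz":[0,0,0],"dr":[0,0,0],"hand":1},{"xyz":[0,0,0],"dr":[0,0,0],"hand":1}]'
python3 - <<'E'
from h import *
s=snap('fr2'); k,q=frame('fr2',(60,60,450,360),s['eef_pos'][2]-.0025+.008)
for row in k[100:320:4,80:430:4]: print(''.join('.#'[v] for v in row))
E
```

```text
clock: 22.75
eef_pos: [0.4642, -0.139, 0.1473]
tcp_rot: [0.072, 0.997, -0.0, 0.001]
ft_force: [0.7, -0.1, -0.2]
width: 0.221
gripper_force: 24.7
clock: 24.25
eef_pos: [0.5185, 0.1983, 0.0953]
tcp_rot: [0.055, 0.998, -0.0, -0.0]
ft_force: [0.8, -0.1, 0.3]
width: 0.221
gripper_force: 24.8
[[  269    60    55     8    95]
 [  295   155     3     1     3]
 [  285   157     1     1     1]
 [  290   156     1     1     1]
 [   96   159   316   129 11278]
 [  262   164    10    12    50]
 [  156   273    24     9   162]
 [  327   273    24     9   156]
 [  246   298    21    13    77]
 [  253   333    29     9   116]] px 96 411 60 341
((513.436279296875, 195.50144958496094), (113.45784759521484, 132.11947631835938), 26.643451690673828) [[433.1000061035156, 229.10000610351562], [492.3999938964844, 111.0], [593.7999877929688, 161.89999389648438], [534.5, 280.0]]
........................................................................................
........................................................................................
........................................................
[... 3960 characters left out ...]
.............................................................................
........................................................................................
........................................................................................
...........................................###..........................................
...........................................#............................................
..........................................#.............................................
........................................................................................
........................................................................................
```

```bash
python3 - <<'E'
from h import *
im=cv2.imread('pics/fr2_raw.png')
for c in (170,200,310,340): print(c,[(r,im[r,c,::-1].tolist()) for r in range(80,212,4)])
E
```

```text
170 [(80, [150, 149, 152]), (84, [153, 152, 155]), (88, [149, 148, 151]), (92, [141, 140, 142]), (96, [158, 156, 154]), (100, [242, 239, 214]), (104, [234, 230, 201]), (108, [242, 239, 214]), (112, [242, 238, 213]), (116, [242, 238, 213]), (120, [242, 238, 212]), (124, [242, 238, 212]), (128, [242, 238, 211]), (132, [242, 238, 212]), (136, [242, 237, 211]), (140, [242, 237, 210]), (144, [202, 184, 151]), (148, [229, 216, 177]), (152, [122, 113, 95]), (156, [117, 108, 90]), (160, [115, 106, 89]), (164, [111, 103, 87]), (168, [110, 101, 85]), (172, [110, 102, 86]), (176, [113, 104, 88]), (180, [117, 107, 91]), (184, [121, 111, 93]), (188, [125, 115, 96]), (192, [110, 99, 84]), (196, [80, 57, 51]), (200, [115, 74, 61]), (204, [102, 67, 56]), (208, [140, 128, 107])]
200 [(80, [149, 148, 150]), (84, [149, 148, 151]), (88, [150, 148, 151]), (92, [148, 148, 150]), (96, [157, 156, 155]), (100, [242, 240, 217]), (104, [237, 233, 206]), (108, [242, 239, 215]), (112, [242, 239, 215]), (116, [242, 239, 215]), (120, [242, 239, 214]), (124, [242, 239, 214]), (128, [242, 239, 214]), (132, [242, 238
[... 1294 characters left out ...]
[100, 98, 99]), (96, [102, 100, 100]), (100, [167, 155, 134]), (104, [172, 160, 137]), (108, [173, 161, 138]), (112, [173, 160, 137]), (116, [173, 161, 138]), (120, [174, 161, 138]), (124, [173, 161, 138]), (128, [174, 161, 138]), (132, [174, 162, 138]), (136, [174, 162, 137]), (140, [221, 215, 181]), (144, [142, 131, 110]), (148, [158, 145, 121]), (152, [136, 124, 104]), (156, [144, 132, 109]), (160, [148, 136, 113]), (164, [151, 139, 116]), (168, [152, 140, 116]), (172, [155, 142, 119]), (176, [154, 142, 118]), (180, [152, 140, 117]), (184, [152, 139, 116]), (188, [150, 137, 115]), (192, [133, 120, 102]), (196, [62, 47, 42]), (200, [77, 54, 46]), (204, [70, 49, 42]), (208, [113, 104, 94])]
```

```bash
python3 - <<'E'
from h import *
a=1/.64
o=meas('fr2',dict(tray=(253.5*a,97.5*a,.010),ftop=(253.5*a,197.7*a,.1008),fbot=(253.5*a,193.8*a,.0928)))
ux=np.array([.9938,-.1115,0])
for k in o: print(k, o[k]@ux)
print('tray c',o['tray']@ux+.062,'frame c',o['ftop']@ux+.022,o['fbot']@ux+.022)
E
```

```text
tray [0.455  0.2061 0.01  ]
ftop [0.4952 0.2016 0.1008]
fbot [0.4958 0.2016 0.0928]
tray 0.4291818035334739
ftop 0.4696135112519851
fbot 0.47026090193577336
tray c 0.4911818035334739 frame c 0.4916135112519851 0.4922609019357734
```

```bash

python3 -m pendant '[{"xyz":[0,0,-0.07],"dr":[0,0,0],"hand":1},{"xyz":[0,0,-0.07],"dr":[0,0,0],"hand":1},{"xyz":[0,0,-0.04],"dr":[0,0,0],"hand":1},{"xyz":[0,0,-0.01],"dr":[0,0,0],"hand":1},{"xyz":[0,0,0],"dr":[0,0,0],"hand":1}]' | egrep 'eef|ft_'
for i in 1 2 3; do python3 -m pendant '[{"xyz":[0,0,-0.004],"dr":[0,0,0],"hand":1},{"xyz":[0,0,0],"dr":[0,0,0],"hand":1}]' | egrep 'eef|ft_'; done
```

```text
eef_pos: [0.5191, 0.1987, 0.0481]
ft_force: [-0.1, 0.4, 1.0]
eef_pos: [0.5193, 0.1988, 0.0472]
ft_force: [0.0, -0.3, 0.3]
eef_pos: [0.5189, 0.1988, 0.0457]
ft_force: [-0.5, 0.5, 0.2]
eef_pos: [0.5189, 0.1988, 0.0446]
ft_force: [0.5, 0.6, 0.1]
```

```bash

for i in 1 2; do python3 -m pendant '[{"xyz":[0,0,-0.003],"dr":[0,0,0],"hand":1},{"xyz":[0,0,0],"dr":[0,0,0],"hand":1}]' | egrep 'eef|ft_'; done
```

```text
eef_pos: [0.5189, 0.1988, 0.0445]
ft_force: [-2.9, 0.0, 8.2]
eef_pos: [0.5189, 0.1988, 0.0444]
ft_force: [-5.7, -0.9, 17.4]
```

```bash

python3 -m pendant '[{"xyz":[0,0,0.005],"dr":[0,0,0],"hand":1},{"xyz":[0,0,0],"dr":[0,0,0],"hand":0.7},{"xyz":[0,0,0],"dr":[0,0,0],"hand":0.6},{"xyz":[0,0,0],"dr":[0,0,0],"hand":0.5},{"xyz":[0,0,0],"dr":[0,0,0],"hand":0.5}]'
python3 -m pendant '[{"xyz":[0,0,0.04],"dr":[0,0,0],"hand":0.5},{"xyz":[0,0,0.12],"dr":[0,0,0],"hand":0.5},{"xyz":[0,0,0.16],"dr":[0,0,0],"hand":0.4},{"xyz":[0,0,0.16],"dr":[0,0,0],"hand":0},{"xyz":[0,0,0.1],"dr":[0,0,0],"hand":0}]'>/dev/null
python3 -m pendant '[{"xyz":[0,0,0],"dr":[0,0,0],"hand":0},{"xyz":[0,0,0],"dr":[0,0,0],"hand":0},{"xyz":[0,0,0],"dr":[0,0,0],"hand":0}]' | grep eef
python3 - <<'E'
from h import *
s=snap('fr3'); cv2.imwrite('pics/fr3c.png',cv2.resize(cv2.imread('pics/fr3_raw.png')[60:280,140:370],(627,600),interpolation=cv2.INTER_CUBIC))
E
```

```text
clock: 26.3
eef_pos: [0.5187, 0.1987, 0.0441]
tcp_rot: [0.055, 0.998, -0.0, -0.0]
ft_force: [0.3, 0.3, -0.4]
width: 0.498
gripper_force: 0.0
eef_pos: [0.5181, 0.1986, 0.1885]
```

View pics/fr3c.png

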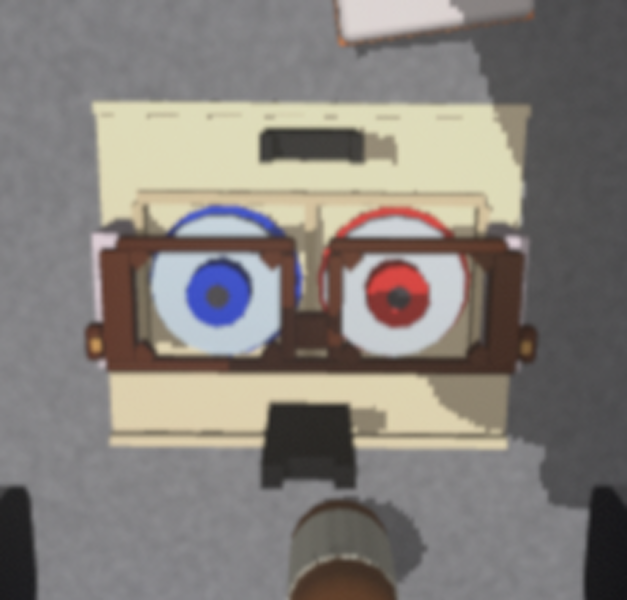

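The frame lies level across both rests with both lenses seated under it; its middle (crop column 313) matches the saddles (312/309). That was my last picture view, so I measure the driver by code.

```bash

python3 -m pendant '[{"xyz":[0.0176,-0.159,0],"dr":[0,0,0.025],"hand":0},{"xyz":[0.0176,-0.159,0],"dr":[0,0,0.025],"hand":0},{"xyz":[0.0176,-0.159,0],"dr":[0,0,0.025],"hand":0},{"xyz":[0.0176,-0.159,0],"dr":[0,0,0.025],"hand":0},{"xyz":[0.0176,-0.159,0],"dr":[0,0,0.025],"hand":0}]'>/dev/null
python3 -m pendant '[{"xyz":[0.0176,-0.159,0],"dr":[0,0,0.025],"hand":0},{"xyz":[0.0176,-0.159,0],"dr":[0,0,0.025],"hand":0},{"xyz":[0.0176,-0.159,0],"dr":[0,0,0.025],"hand":0},{"xyz":[0.0176,-0.159,0],"dr":[0,0,0.025],"hand":0},{"xyz":[0.0176,-0.159,0],"dr":[0,0,0.025],"hand":0}]'>/dev/null
python3 -m pendant '[{"xyz":[0.0176,-0.159,0],"dr":[0,0,0.025],"hand":0},{"xyz":[0.0176,-0.159,0],"dr":[0,0,0.025],"hand":0},{"xyz":[0.0176,-0.159,0],"dr":[0,0,0.025],"hand":0}]'>/dev/null
python3 -m pendant '[{"xyz":[0,0,0],"dr":[0,0,0],"hand":0},{"xyz":[0,0,0],"dr":[0,0,0],"hand":0},{"xyz":[0,0,0],"dr":[0,0,0],"hand":0}]'|egrep 'eef|clock'
cat >> h.py <<'E'
def driver(f,box,z):
    d=np.load(f'pics/{f}.npz'); s={"eef_pos":d["p"],"tcp_rot":d["q"]}; im=cv2.imread(f'pics/{f}_raw.png')
    b,g,r=[im[...,i].astype(int) for i in range(3)]
    m=((b>r+10)&(b>1.35*r)&(r<110)).astype(np.uint8); k=np.zeros_like(m); x0,y0,x1,y1=box; k[y0:y1,x0:x1]=m[y0:y1,x0:x1]
    n,l,st,c=cv2.connectedComponentsWithStats(cv2.morphologyEx(k,cv2.MORPH_CLOSE,np.ones((5,5)))); print(st[1:])
    k=(l==1+np.argmax(st[1:,4])).astype(np.uint8); K,W=cam('wrist',s); ys,xs=np.where(k>0)
    P=np.array([px2w(K,W,(x,y),z)[:2] for x,y in zip(xs,ys)]).astype(np.float32)
    q=cv2.minAreaRect(P*1000); print(q,cv2.boxPoints(q).round(1).tolist()); return k,q
E
python3 - <<'E'
from h import *
s=snap('dr1'); print(s['eef_pos'],s['tcp_rot'].round(3)); k,q=driver('dr1',(180,20,330,340),.017)
im=cv2.imread('pics/dr1_raw.png')
ys,xs=np.where(k>0); print(xs.min(),xs.max(),ys.min(),ys.max())
for row in k[20:330:5,190:320:3]: print(''.join('.#'[v] for v in row))
E
```

```text
clock: 28.75
eef_pos: [0.5756, -0.3169, 0.1885]
[ 0.57557446 -0.31688615  0.18848056] [ 0.038  0.999  0.001 -0.001]
[[246 166  11   4  26]
 [244 183  14   5  65]
 [243 198  15  52 595]]
((634.040771484375, -323.470703125), (13.948734283447266, 54.309364318847656), 85.26448059082031) [[606.4000244140625, -328.20001220703125], [660.5, -332.70001220703125], [661.7000122070312, -318.79998779296875], [607.5999755859375, -314.29998779296875]]
243 257 198 249
............................................
............................................
............................................
............................................
............................................
............................................
............................................
............................................
............................................
............................................
............................................
............................................
............................................
............................................
.............
[... 1446 characters left out ...]
.........................
............................................
............................................
............................................
............................................
............................................
............................................
............................................
............................................
............................................
............................................
............................................
............................................
............................................
............................................
............................................
```

```bash

python3 -m pendant '[{"xyz":[0.064,-0.008,-0.12],"dr":[0,0,0],"hand":0.4},{"xyz":[0.064,-0.008,-0.12],"dr":[0,0,0],"hand":0.4},{"xyz":[0,0,-0.15],"dr":[0,0,0],"hand":0.4},{"xyz":[0,0,-0.15],"dr":[0,0,0],"hand":0.4},{"xyz":[0,0,-0.08],"dr":[0,0,0],"hand":0.4}]' 40 >/dev/null
python3 -m pendant '[{"xyz":[0,0,0],"dr":[0,0,0],"hand":0.4},{"xyz":[0,0,0],"dr":[0,0,0],"hand":0.4},{"xyz":[0,0,0],"dr":[0,0,0],"hand":0.4}]'
```

```text
clock: 29.6
eef_pos: [0.6092, -0.3223, 0.0364]
tcp_rot: [0.038, 0.999, -0.001, 0.001]
ft_force: [0.5, -0.1, 0.4]
width: 0.602
gripper_force: 0.0
```

```bash

python3 -m pendant '[{"xyz":[-0.004,0.003,-0.06],"dr":[0,0,0],"hand":0.4},{"xyz":[0,0,-0.04],"dr":[0,0,0],"hand":0.4},{"xyz":[0,0,-0.018],"dr":[0,0,0],"hand":0.4},{"xyz":[0,0,0],"dr":[0,0,0],"hand":0.4},{"xyz":[0,0,0],"dr":[0,0,0],"hand":0.4}]'
python3 -m pendant '[{"xyz":[0,0,0],"dr":[0,0,0],"hand":0.6},{"xyz":[0,0,0],"dr":[0,0,0],"hand":0.8},{"xyz":[0,0,0],"dr":[0,0,0],"hand":1},{"xyz":[0,0,0],"dr":[0,0,0],"hand":1},{"xyz":[0,0,0],"dr":[0,0,0],"hand":1}]'
python3 -m pendant '[{"xyz":[0,0,0],"dr":[0,0,0],"hand":1},{"xyz":[0,0,0.06],"dr":[0,0,0],"hand":1},{"xyz":[0,0,0.12],"dr":[0,0,0],"hand":1},{"xyz":[0,0,0.16],"dr":[0,0,0],"hand":1},{"xyz":[0,0,0.16],"dr":[0,0,0],"hand":1}]'
```

```text
clock: 30.1
eef_pos: [0.6073, -0.3214, 0.0053]
tcp_rot: [0.038, 0.999, -0.0, 0.0]
ft_force: [-0.0, 0.0, 0.1]
width: 0.601
gripper_force: 0.0
clock: 30.6
eef_pos: [0.6073, -0.3215, 0.0053]
tcp_rot: [0.038, 0.999, -0.0, 0.0]
ft_force: [-1.1, 0.5, 5.0]
width: 0.149
gripper_force: 40.0
clock: 31.1
eef_pos: [0.6064, -0.3209, 0.1315]
tcp_rot: [0.038, 0.999, 0.0, -0.0]
ft_force: [0.6, -1.7, -0.4]
width: 0.154
gripper_force: 39.4
```

```bash

python3 -m pendant '[{"xyz":[-0.015,0.0696,0.04],"dr":[0,0,0.99],"hand":1},{"xyz":[-0.015,0.0696,0.04],"dr":[0,0,0.99],"hand":1},{"xyz":[-0.015,0.0696,0.04],"dr":[0,0,0.99],"hand":1},{"xyz":[-0.015,0.0696,0.04],"dr":[0,0,0.99],"hand":1},{"xyz":[-0.015,0.0696,0.04],"dr":[0,0,0.99],"hand":1}]'>/dev/null
python3 -m pendant '[{"xyz":[-0.015,0.0696,0],"dr":[0,0,0.99],"hand":1},{"xyz":[-0.015,0.0696,0],"dr":[0,0,0.99],"hand":1},{"xyz":[-0.015,0.0696,0],"dr":[0,0,0.99],"hand":1},{"xyz":[-0.015,0.0696,0],"dr":[0,0,0.99],"hand":1},{"xyz":[-0.015,0.0696,0],"dr":[0,0,0.99],"hand":1}]'|grep tcp
python3 -m pendant '[{"xyz":[-0.015,0.0696,0],"dr":[0,0,0.99],"hand":1},{"xyz":[-0.015,0.0696,0],"dr":[0,0,0.99],"hand":1},{"xyz":[-0.015,0.0696,0],"dr":[0,0,0.99],"hand":1},{"xyz":[-0.015,0.0696,0],"dr":[0,0,0.99],"hand":1},{"xyz":[-0.015,0.0696,0],"dr":[0,0,0.99],"hand":1}]'>/dev/null
python3 -m pendant '[{"xyz":[-0.015,0.0696,0],"dr":[0,0,0.99],"hand":1},{"xyz":[-0.015,0.0696,0],"dr":[0,0,0.99],"hand":1},{"xyz":[-0.015,0.0696,0],"dr":[0,0,0.99],"hand":1},{"xyz":[-0.015,0.0696,0],"dr":[0,0,0.99],"hand":1},{"xyz":[-0.015,0.0696,0],"dr":[0,0,0.99],"hand":1}]'>/dev/null
python3 -m pendant '[{"xyz":[-0.015,0.0696,0],"dr":[0,0,0.99],"hand":1},{"xyz":[-0.015,0.0696,0],"dr":[0,0,0.99],"hand":1},{"xyz":[-0.015,0.0696,0],"dr":[0,0,0.99],"hand":1},{"xyz":[-0.015,0.0696,0],"dr":[0,0,0.99],"hand":1},{"xyz":[-0.015,0.0696,0],"dr":[0,0,0.99],"hand":1}]'>/dev/null
python3 -m pendant '[{"xyz":[-0.015,0.0696,0],"dr":[0,0,0.99],"hand":1},{"xyz":[-0.015,0.0696,0],"dr":[0,0,0.99],"hand":1},{"xyz":[-0.015,0.0696,0],"dr":[0,0,0.99],"hand":1},{"xyz":[-0.015,0.0696,0],"dr":[0,0,0.99],"hand":1},{"xyz":[-0.015,0.0696,0],"dr":[0,0,0.99],"hand":1}]'>/dev/null
python3 -m pendant '[{"xyz":[0,0,0],"dr":[0,0,0],"hand":1},{"xyz":[0,0,0],"dr":[0,0,0],"hand":1},{"xyz":[0,0,0],"dr":[0,0,0],"hand":1}]'
python3 -c "
from h import *
s=bot.sense(); x=R.from_quat(s['tcp_rot']).as_matrix()[:,0]; print(np.degrees(np.arctan2(x[1],x[0])),s['eef_pos'],s['joint_positions'][5])"
```

```text
tcp_rot: [-0.464, 0.886, -0.0, 0.0]
clock: 34.4
eef_pos: [0.4946, 0.2001, 0.1801]
tcp_rot: [0.999, -0.055, 0.0, 0.0]
ft_force: [-0.3, 1.0, 0.2]
width: 0.152
gripper_force: 39.3
-6.276767675221712 [0.4946407  0.20011444 0.18008364] -2.784499145284939
```

```bash
python3 - <<'E'
from h import *
meas('tray',dict(dropL=(524,300,0.0),dropL2=(540,325,.03),dropR=(605,330,.06),cap=(595,350,.105)))
s=snap('dr2'); zt=s['eef_pos'][2]-.0023
k,q=driver('dr2',(200,60,310,330),zt+.014)
ys,xs=np.where(k>0); print(xs.min(),xs.max(),ys.min(),ys.max())
im=cv2.imread('pics/dr2_raw.png')
for r in range(40,330,8): print(r,' '.join('%3d/%3d/%3d'%tuple(im[r,c,::-1]) for c in range(236,274,4)))
E
```

```text
dropL [0.605  0.2001 0.    ]
dropL2 [0.6096 0.1909 0.03  ]
dropR [0.6422 0.1979 0.06  ]
cap [0.6192 0.2024 0.105 ]
[[ 266  115   24    9   46]
 [ 294  117    2    1    2]
 [ 303  121    2    3    4]
 [ 276  134   24   25  425]
 [ 265  163    1    1    1]
 [ 268  166    4    3    5]
 [ 273  170    4    1    4]
 [ 246  180   23   27  298]
 [ 235  220   37  110 3379]]
((484.9696044921875, 202.24813842773438), (15.24649429321289, 53.103919982910156), 83.26553344726562) [[457.70001220703125, 197.8000030517578], [510.3999938964844, 191.60000610351562], [512.2000122070312, 206.6999969482422], [459.5, 212.89999389648438]]
235 271 220 329
40 101/ 99/ 92 104/102/ 94 105/104/ 96 119/118/118 182/179/180 200/196/198 167/164/166 149/149/151 143/142/145 152/151/155
48 158/158/161 153/152/155 157/156/159 127/125/126 183/180/182 200/197/199 167/164/165 152/151/154 158/157/160 153/153/155
56 161/160/163 156/156/158 157/157/160 128/126/127 185/182/183 201/197/199 137/135/136 154/153/156 159/159/161 157/156/159
64 158/157/160 156/154/157 150/150/152 129/127/127 185/182/183 201/197/199 138/135/136 152/15
[... 3417 characters left out ...]
/ 29/ 48  23/ 28/ 48  25/ 29/ 49  38/ 44/ 77  37/ 45/ 77  26/ 31/ 53  31/ 29/ 33
296  25/ 26/ 29  22/ 27/ 46  25/ 30/ 50  36/ 43/ 76  36/ 44/ 76  36/ 44/ 77  37/ 45/ 77  36/ 43/ 76  65/ 67/ 80  31/ 31/ 34
304  35/ 39/ 51  30/ 39/ 72  35/ 44/ 79  35/ 45/ 80  35/ 45/ 80  36/ 44/ 79  37/ 46/ 80  35/ 44/ 79  47/ 55/ 77  32/ 32/ 35
312  84/ 88/100  38/ 60/115  40/ 62/120  40/ 63/120  42/ 68/132  42/ 69/134  42/ 69/134  42/ 69/134  77/ 93/136  43/ 42/ 46
320 119/119/124  29/ 36/ 66  34/ 42/ 74  34/ 42/ 74  34/ 42/ 74  34/ 42/ 74  35/ 43/ 76  34/ 42/ 74  91/ 91/101 149/149/152
328 129/135/153  48/ 91/182  49/ 92/183  49/ 92/183  49/ 93/183  49/ 92/184  49/ 92/184  49/ 92/183  86/110/177 154/153/157
```

```bash
python3 - <<'E'
from h import *
im=cv2.imread('pics/dr2_raw.png')
print([(r,im[r,250:262:3,::-1].mean(1).astype(int).tolist()) for r in range(4,44,3)])
print([(r,im[r,244:246,::-1].mean(axis=0).astype(int).tolist()) for r in range(166,184,2)])
a=1/.64; z0=.1801-.0023; ux=np.array([.9938,-.1115,0]); c=np.array([.5165,.1985,0])
o=meas('dr2',dict(front_top=(253.5*a,177*a,z0+.014),front_bot=(253.5*a,171*a,z0),trayfar=(245*a,78*a,.01)))
for k in o: print(k,(o[k]-c)@ux)
E
```

```text
[(4, [73, 74, 74, 75]), (7, [74, 75, 75, 81]), (10, [74, 75, 74, 80]), (13, [74, 75, 75, 77]), (16, [127, 166, 172, 146]), (19, [151, 191, 197, 174]), (22, [152, 191, 197, 174]), (25, [153, 192, 197, 173]), (28, [152, 192, 197, 173]), (31, [153, 193, 198, 174]), (34, [153, 193, 197, 173]), (37, [153, 194, 197, 174]), (40, [154, 194, 198, 173]), (43, [154, 195, 198, 173])]
[(166, [110, 95, 81]), (168, [110, 94, 81]), (170, [113, 98, 84]), (172, [69, 64, 63]), (174, [50, 49, 54]), (176, [50, 48, 54]), (178, [51, 50, 60]), (180, [53, 53, 67]), (182, [53, 53, 65])]
front_top [0.5295 0.1969 0.1918]
front_bot [0.5288 0.1969 0.1778]
trayfar [0.5757 0.1994 0.01  ]
front_top 0.013107476562785797
front_bot 0.01240752948271938
trayfar 0.058727606730112174
```

```bash

python3 -m pendant '[{"xyz":[0,0.003,-0.12],"dr":[0,0,0],"hand":1},{"xyz":[0,0,-0.12],"dr":[0,0,0],"hand":1},{"xyz":[0,0,-0.1],"dr":[0,0,0],"hand":1},{"xyz":[0,0,0],"dr":[0,0,0],"hand":1},{"xyz":[0,0,0],"dr":[0,0,0],"hand":1}]'
python3 - <<'E'
from h import *
s=snap('dr3'); im=cv2.imread('pics/dr3_raw.png')
g=im.max(axis=2); 
for r in range(60,200,4): print(r,''.join('#' if v<60 else ('+' if v<120 else '.') for v in g[r,190:320:2]))
E
```

```text
clock: 34.95
eef_pos: [0.4946, 0.201, 0.0952]
tcp_rot: [0.999, -0.054, -0.0, 0.0]
ft_force: [-0.0, -0.2, -1.0]
width: 0.148
gripper_force: 39.3
60 ............++++.................................................
64 ............++++.................................................
68 .................................................................
72 .................................................................
76 .................++++++++++++........+++++++++++.................
80 .................+++++####+++........+++++++++++.................
84 .................++++++###+++........+++++++++++.................
88 .................+++++++##+++........+++++++++++.................
92 .................................................................
96 .................................................................
100 .................................................................
104 .................................................................
108 .................................................................
112 ....................................................
[... 783 characters left out ...]

160 ................+......++++++.......++++........+................
164 ......+++++......+.....++++++.......++++...............++++......
168 .....+++++++...........++++++.......++++..............+++++......
172 ......+++++............+++##+.......++++...............+++.......
176 .......................++####+++++++####.........................
180 .......................+###++++++++++++++........................
184 .......................+#++++++++++++++++........................
188 .......................+#++++++++++++++++........................
192 .....................+++#++++++++++++++++++......................
196 ...................+++++#+++++++++++++++++++.....................
```

The driver shank (columns 248-263) is centred on the narrow saddle (224-285), so I lower it.

```bash

python3 -m pendant '[{"xyz":[0,0,-0.06],"dr":[0,0,0],"hand":1},{"xyz":[0,0,-0.04],"dr":[0,0,0],"hand":1},{"xyz":[0,0,-0.03],"dr":[0,0,0],"hand":1},{"xyz":[0,0,0],"dr":[0,0,0],"hand":1},{"xyz":[0,0,0],"dr":[0,0,0],"hand":1}]'| egrep 'eef|ft_'
for i in 1 2 3 4; do python3 -m pendant '[{"xyz":[0,0,-0.004],"dr":[0,0,0],"hand":1},{"xyz":[0,0,0],"dr":[0,0,0],"hand":1}]' | egrep 'eef|ft_'; done
```

```text
eef_pos: [0.4947, 0.2015, 0.0626]
ft_force: [0.2, -0.2, -0.8]
eef_pos: [0.4947, 0.2016, 0.0616]
ft_force: [-0.5, 0.7, 0.0]
eef_pos: [0.4945, 0.2015, 0.0603]
ft_force: [-0.2, -0.2, -0.4]
eef_pos: [0.4944, 0.2015, 0.0592]
ft_force: [-0.3, 0.3, -1.3]
eef_pos: [0.4944, 0.2015, 0.0582]
ft_force: [0.0, 0.2, -0.8]
```

```bash

for i in 1 2 3; do python3 -m pendant '[{"xyz":[0,0,-0.002],"dr":[0,0,0],"hand":1},{"xyz":[0,0,0],"dr":[0,0,0],"hand":1}]' | egrep 'eef|ft_'; done
```

```text
eef_pos: [0.4944, 0.2015, 0.0577]
ft_force: [0.6, 0.4, 0.3]
eef_pos: [0.4946, 0.2015, 0.0573]
ft_force: [0.3, 0.1, -0.0]
eef_pos: [0.4945, 0.2015, 0.0572]
ft_force: [-1.5, -0.0, 6.3]
```

```bash

python3 -m pendant '[{"xyz":[0,0,0.001],"dr":[0,0,0],"hand":0.85},{"xyz":[0,0,0],"dr":[0,0,0],"hand":0.75},{"xyz":[0,0,0],"dr":[0,0,0],"hand":0.65},{"xyz":[0,0,0],"dr":[0,0,0],"hand":0.55},{"xyz":[0,0,0],"dr":[0,0,0],"hand":0.5}]'
python3 -m pendant '[{"xyz":[0,0,0.03],"dr":[0,0,0],"hand":0.5},{"xyz":[0,0,0.1],"dr":[0,0,0],"hand":0.5},{"xyz":[0,0,0.16],"dr":[0,0,0],"hand":0.4},{"xyz":[0,0,0.16],"dr":[0,0,0],"hand":0.2},{"xyz":[0,0,0.1],"dr":[0,0,0],"hand":0}]'>/dev/null
python3 -m pendant '[{"xyz":[0,0,0],"dr":[0,0,0],"hand":0},{"xyz":[0,0,0],"dr":[0,0,0],"hand":0},{"xyz":[0,0,0],"dr":[0,0,0],"hand":0}]'
python3 - <<'E'
from h import *
s=snap('dr4'); im=cv2.imread('pics/dr4_raw.png').astype(int); g=im.max(axis=2)
b,gg,r=im[...,0],im[...,1],im[...,2]
for y in range(40,330,5):
    print(y,''.join('B' if b[y,x]>1.5*r[y,x] and b[y,x]>45 and r[y,x]<100 else 'R' if r[y,x]>1.35*b[y,x] else '#' if g[y,x]<75 else '+' if g[y,x]<130 else '.' for x in range(160,350,2)))
E
```

```text
clock: 37.4
eef_pos: [0.4944, 0.2015, 0.057]
tcp_rot: [0.999, -0.054, -0.0, 0.0]
ft_force: [0.6, -0.4, -0.0]
width: 0.499
gripper_force: 0.0
clock: 38.2
eef_pos: [0.4938, 0.2013, 0.1937]
tcp_rot: [0.999, -0.054, -0.001, 0.0]
ft_force: [-1.0, -0.2, -0.5]
width: 1.001
gripper_force: 0.0
40 +............+++........++.++++++++++++++++++++++.....++........................++......+......
45 ..............++.........+.......+++++++++++++....++.......+++.......+...++...................+
50 +++..............+......+.........................+..................++........+....++++++.....
55 ++....................+..........................+.............................................
60 +.++...........+...................++++++...+...++......................................++.....
65 .................+...................+++++.++....+............................................+
70 .......+.+++.........................++++...+....+.........+................++...........++...+
75 ...............................................................................................
80 +..................
[... 4273 characters left out ...]

295 ++++++++++++++++++++++++++++++++++++...+...++.....+...++.......................................
300 +++++++++++++++++++++++++++++++++++++++....++..++++...+.....+..................................
305 ++++++++++++++++++++++++++++++++++++++..........++......++.....................................
310 +++++++++++++++++++++++++++++++++++++++.+++++++............................+...................
315 ++++++++++++++++++++++++++++++++++++++++++++++..+.++...........................................
320 +++++++++++++++++++++++++++++++++++++++++++++...++...+..........++................+............
325 +++++++++++++++++++++++#++++++++++++++++++++++++.....+......................................+++
```

The printed pixel map shows the driver lying straight and centred in both saddles. The frame is still level and both lens blocks are visible underneath. I'm handing the job in.

```bash
python3 -c "
from workcell import bot
print(bot.finish_job())"
```

```text
the job is handed in; nothing more can be done
None
```

I packed the tray in order (lenses, frame, screwdriver) and handed the job in at about 38 s of the 72 s allowed; the hand-in returned no verdict, but the last camera check showed every part in place.

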